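Un-nest a prep tub: turn it half round and click it onto the ledges of its base

ROBOT

A 6-joint arm with a two-finger parallel gripper is mounted at the origin on the work surface. World frame = base frame: x ahead of the robot, y to its left, z up, the work surface at z = 0. Lengths are in m, angles in rad, forces in N, time in s.
With the tool pointing down it reaches from about 0.25 to 0.775 m from the base axis. Payload 4 kg.
Tool frame: the origin (TCP) lies on the centre line of the jaws, within the pads' length; the fingertips stand 8 mm ahead of it and the grasp point (between the pads) lies 11 mm behind it; z points along the fingers, y is the direction in which the jaws open and shut (so a half turn about z gives the same grasp; the last joint's range is limited). The gripper opens to 94 mm and grips with 3 to 60 N. Pads are 16 mm wide; open, the fingers measure 119 mm over their backs; the gripper's body (75 mm by 177 mm) begins 78 mm behind the grasp point.
Start: joints at [-1.355, 0.087, 1.371, -0, 1.684, -0.103], TCP at [0.172, -0.522, 0.192] pointing down, gripper open.
Joint ranges: [-3.1, 3.1], [-0.76, 2.03], [0.27, 2.55], [-1.08, 4.22], [0.17, 2.65], [-2.57, 2.57]. Speed limits (rad/s): [2.79, 2.79, 3.14, 3.14, 3.14, 3.14].

INTERFACE

Orientations are given as [roll, pitch, yaw] about the fixed x, y, z axes, in that order (R = Rz(yaw) Ry(pitch) Rx(roll)).
In Python, from bench import * gives the robot as it stands.
- The arm moves only by the tool step_arm, never from a script. Its argument "steps" is a list of rows, each an object of numbers: "jaw": the opening, from 0 (shut) to 1 (fully open); "tx", "ty", "tz": the shift along the tool's x, y, z in m; "ax", "ay", "az": the turn, a rotation vector about the tool's x, y, z in rad. In form: [{"jaw": .., "tx": .., "ty": .., "tz": .., "ax": .., "ay": .., "az": ..}, ...]. A call has 1 to 8 rows; each row is the pose to reach, as a shift and turn from the pose measured when the call began, along the tool's axes at that moment; what a row does not reach only later rows make up. A row lasts 1/10 s, in which the tool goes at most 50 mm and 8.59 degrees, less where a joint would pass 70% of its speed; a pose out of reach is approached as far as the arm can. A call with a gripper value outside its range is refused whole. The fingers move at their own pace and stop on an object; the grip force is fixed at half the most. Time passes only in rows, so rows that repeat a pose let the fingers close. It gives the time, the measured TCP pose, the force and the opening at its end, in the units of the state.
- get_obs(): the state, without advancing time (a new reading comes with each control period).
- snapshot(name): name is "side" or "top" or "wrist"; returns (picture, depth): 400x640x3 uint8, red, green, blue; 400x640 float32, m along the optical axis (not along the pixel's ray), 0 where there is no reading.
- camera_model(name): a dict with "intrinsics" (3x3 intrinsics, pixels), "origin" and "orientation" of the camera in the world. Camera axes: x right, y down, z forward; pixel columns grow to the right and rows downward; lengths in m; the calibration is good to about 2 mm. A picture is of the moment at which its call begins: read the wrist's pose just before it. camera_model takes no time and is no camera call; for the wrist camera it gives the pose at the moment of the call.
- close_job(): hands the job in, once; it reports no verdict.
Trained networks look in the newest picture that a camera, given by its name, has taken for a name from the list of things; names that differ only in an ending like _2 or _b are one class to them, and where a whole thing is asked for, a point or a joint stands for the part that bears it (a point fixed in the world has none). Each returns a list of dicts, best first, with "confidence" (0 to 1); they miss things now and then, are a little off and sometimes report something else, mostly with a low value. They report only what shows in the picture. A call takes as long as a camera call. They do not tell look-alikes from the thing itself.
- silhouettes(camera, query): "pixels" (400x640 bool, what is visible of it) and "rect" ([left, top, right, bottom] in pixels, round what is visible of it).
The state is a dict: "time": time; "joint_positions": joint angles; "qvel": joint speeds; "joint_torque": joint torques, N m; "tool_pos": TCP position; "ee_rot": TCP orientation; "wrist_force": force on the tool from outside, world axes, zero at the start; "wrist_torque": the same for the moment, N m; "width": finger opening in m.
Only numpy, scipy, OpenCV 4.12 (cv2) and the standard library are available. Lean on these libraries where they do the work, as an engineer would, in place of code of your own. Each camera call takes 0.05 s, during which the arm holds its last target. There are 200 camera calls.

TASK

The inner prep tub has been dropped nested into its base tub, down on top of the garlic cloves. Lift it out, turn it half a turn, set it back in the base so that it stands with its feet on the ramps of the spring catches, and let go of it; then press it down bit by bit, its two ends in turn so that it stays close to level, until it sits fully home on the ledges with the catches sprung back over its feet. Do not force it hard, and leave the oil bottle, the pepper mill and the bowl where they are.

Things in the scene. Friction and masses are not known exactly. Their poses are not given: they have to be found in the camera images.
- base: Base tub, white plastic, fixed to the table: open box 192 (x) x 118 (y) x 78 mm high, inside 176 x 108, walls 5, end walls flared outwards above 72 mm. Origin: centre of its underside, on the table; x along its length. Nested, the inner tub stands 22 mm above the table on four low stops in it; garlic cloves 15 mm high lie beneath.
- ledge_single (a point): Middle of the top of the one ledge at the base's +x end: 46 mm above the table, 24 wide (y = 0), reaching 10 mm in from the end wall. Axes as the base.
- ledge_double (a point): Point midway between the two ledges at the base's -x end (y = +32 and -32 mm, each 18 wide, 10 deep, tops 46 mm above the table). Axes as the base.
- tub_center (a point): Inner tub, white plastic, loose, 0.2 to 0.4 kg, open box 150 (x) x 100 (y) x 85 mm high; this is its centre, 42.5 mm above its underside and below its rim. It starts nested, axes parallel to the base's, rim 107 mm above the table. The top 28 mm of its walls is a rim band 10 mm thick, flush outside (band centre lines at x = +-70, y = +-45 mm): grip or press there.
- tub_pair_end (a point): Point on the tub's +x end face, 75 mm from its centre, half-way up. At the underside of this end two feet (y = +-32 mm, 16 wide) stick out 11.5 mm; at the other end one (y = 0, 22 wide); all 4.5 mm thick. As it starts they pass between the ledges; half turned they are over the ledges, with 1.5 mm play to each end wall and 4 mm to each side wall.
- tub_rim (a point): Centre of the tub's mouth at rim height. Half turned and let go in the base, the tub stands by itself on the catch ramps, rim 147 to 151 mm above the table. Some 5 to 15 N on the rim of one end pushes that end down; let go, it springs back only about 2 mm. With its rim below about 138 that end slips past its catch; home, it is at 131. A tilt over 5 deg (one end home, the other fully up) is cocked.
- catch_single (a joint): Spring catch over the ledge at the base's +x end: 0 m = sprung in (as at the start), grows as a foot pushes it outwards (about 0.0035 while passing); back to 0 over the foot when that end is home. Its steel nose stands 5 mm in from the end wall, tip 52.5 mm above the table; its ramp recedes upwards, 15 deg off vertical, to 71 mm.
- catch_left (a joint): The same kind of catch over the ledge at the base's -x end, y = +32 mm.
- catch_right (a joint): The same over the ledge at the base's -x end, y = -32 mm. One foot of the pair may hang on its catch while the other is home: press again on the rim above it.
- oil: Green glass oil bottle, 66 across, 220 high; origin centre of underside. Leave alone.
- mill: Wooden pepper mill, 60 across, 165 high; origin centre of underside. Leave alone.
- bowl: Steel bowl, 140 across, 60 high; origin centre of underside. Leave alone.
Things that resemble listed ones, but are neither listed nor needed, are in the scene too. Leave any black or pink look-alike of the part that bears tub_center alone.

How it is judged:
By the outcome, as a careful person would: the job done as asked, in the order asked, and still so for the second after the job is handed in, with the robot touching nothing.
It also fails if it takes over 64 s, if anything falls off the work surface, if the arm or the gripper's body presses on something with over 40 N, if the wrist force passes 120 N, or if a joint passes its speed limit or range.

## Working session

There is one attempt and no reset: what is moved stays moved. The work goes in short steps, Python scripts to look and compute and a tool call to move; the robot and the scene stay as the last step left them, time stands still between calls to the robot, and variables do not carry over. Pictures are saved under pics/ and viewed, about 8 in all and at most 12, crops included, and the job is handed in when it is done.

Besides the shell and the picture viewer there is one more tool, called by a JSON object that holds its "method" and its "body". step_arm: Moves the arm, as the interface text tells. Its arguments: {"type":"object","properties":{"steps":{"type":"array"}},"required":["steps"]}

```bash
ls; mkdir -p pics; cat > h.py <<'E'
from bench import *
import numpy as np, cv2
from scipy.spatial.transform import Rotation as R
def cam(n):
    m=camera_model(n); o=np.array(m["orientation"],float)
    if o.shape!=(3,3): o=R.from_euler('xyz',o).as_matrix() if o.size==3 else None
    return np.array(m["intrinsics"]),np.array(m["origin"]),o
def cloud(n,d):
    K,o,A=cam(n); v,u=np.mgrid[:400,:640]
    p=np.stack([(u-K[0,2])/K[0,0]*d,(v-K[1,2])/K[1,1]*d,d],-1)
    return p@A.T+o
def proj(n,P):
    K,o,A=cam(n); c=(np.atleast_2d(P)-o)@A; return (c@K.T)[:,:2]/c[:,2:]
def save(n,im): cv2.imwrite('pics/'+n+'.png',im[...,::-1])
E
python3 - <<'E'
from h import *
print(get_obs())
ims=[]
for n in("top","side"):
    im,d=snapshot(n); ims.append(im); c=cloud(n,d); np.savez('/tmp/'+n,im=im,d=d,c=c); print(n,camera_model(n))
    for q in("tub_center","base","oil","mill","bowl"):
        for s in silhouettes(n,q)[:4]:
            P=c[s["pixels"]&(d>0)]
            print(q,round(s["confidence"],2),np.round(s["rect"]),np.round(np.median(P,0),3),np.round(np.percentile(P,98,axis=0),3)) if len(P) else None
save('a',cv2.resize(np.vstack(ims),(480*1,600)) if 0 else ims[0]); save('b',ims[1])
E
```

```text
pics
{'time': 0.0, 'joint_positions': array([-1.35510798e+00,  8.79262136e-02,  1.37223629e+00,  1.63932772e-05,
        1.68357985e+00, -1.03094283e-01]), 'qvel': array([-0.0011394 , -0.00020882,  0.00062479, -0.00114737, -0.00021989,
       -0.00095   ]), 'joint_torque': array([-4.39712567e-04, -3.40185535e+01, -3.02422929e+01,  7.17075798e-02,
        3.29377642e-02, -1.70802000e-04]), 'tool_pos': array([ 0.17225785, -0.52172998,  0.19082905]), 'ee_rot': array([-3.13945604e+00, -2.37435723e-04,  3.18784204e-01]), 'wrist_force': array([0.3752798 , 0.71351565, 0.55393374]), 'wrist_torque': array([-0.06989878,  0.02187943, -0.05464543]), 'width': 0.09355923039101996}
top {'intrinsics': array([[383.92458689,   0.        , 323.44270822],
       [  0.        , 383.92458689, 206.38339022],
       [  0.        ,   0.        ,   1.        ]]), 'origin': array([ 0.2901251 , -0.03640915,  1.05355711]), 'orientation': array([-2.92242687, -0.00506896, -1.56835519])}
tub_center 0.91 [196. 152. 261. 222.] [0.573 0.222 0.009] [0.641 0.287 0.086]
tub_center 0.83 [224. 238. 270. 301.] [0.353 0.165 
[... 530 characters left out ...]
] [ 0.671 -0.352  0.06 ]
side {'intrinsics': array([[463.34399114,   0.        , 312.99737246],
       [  0.        , 463.34399114, 199.93736949],
       [  0.        ,   0.        ,   1.        ]]), 'origin': array([-0.12494716,  0.60680145,  1.17578055]), 'orientation': array([-2.44541686, -0.01781734, -2.35209904])}
tub_center 0.74 [280. 165. 323. 220.] [ 0.572 -0.065  0.08 ] [0.628 0.036 0.112]
tub_center 0.69 [205. 223. 264. 270.] [0.573 0.215 0.045] [0.649 0.296 0.089]
base 0.75 [274. 176. 328. 235.] [0.511 0.017 0.049] [0.564 0.058 0.082]
oil 0.82 [154. 242. 189. 299.] [0.569 0.413 0.126] [0.605 0.44  0.223]
bowl 0.66 [344. 123. 384. 152.] [ 0.624 -0.435  0.037] [ 0.674 -0.348  0.065]
```

```bash
python3 - <<'E'
from h import *
z=np.load('/tmp/top.npz'); im,d,c=z['im'],z['d'],z['c']
A=cv2.resize(im,(640,400))[120:320,80:560]; 
B=cv2.resize(im[145:245,275:385],None,fx=4,fy=4,interpolation=cv2.INTER_CUBIC)
s=cv2.resize(np.load('/tmp/side.npz')['im'][155:245,262:340],(347,400))
o=np.zeros((600,800,3),np.uint8); o[:200,:480]=A; o[200:600,:440]=B; o[200:,445:792]=s; save('c',o)
m=np.zeros(d.shape,bool); m[145:245,275:385]=1
def rect(zl,zh,n):
    k=m&(c[...,2]>zl)&(c[...,2]<zh); P=c[k][:,:2].astype(np.float32)
    r=cv2.minAreaRect(P); print(n,k.sum(),r)
rect(.10,.115,'rim'); rect(.072,.085,'base top'); rect(.068,.115,'all')
E
```

```text
rim 736 ((0.5524413585662842, -0.0484478622674942), (0.10104580968618393, 0.15012332797050476), 30.26416778564453)
base top 494 ((0.55350661277771, -0.0491601899266243), (0.11874347925186157, 0.18994997441768646), 29.854923248291016)
all 1504 ((0.5540795922279358, -0.048838309943675995), (0.11993485689163208, 0.19001935422420502), 29.479089736938477)
```

View pics/c.png

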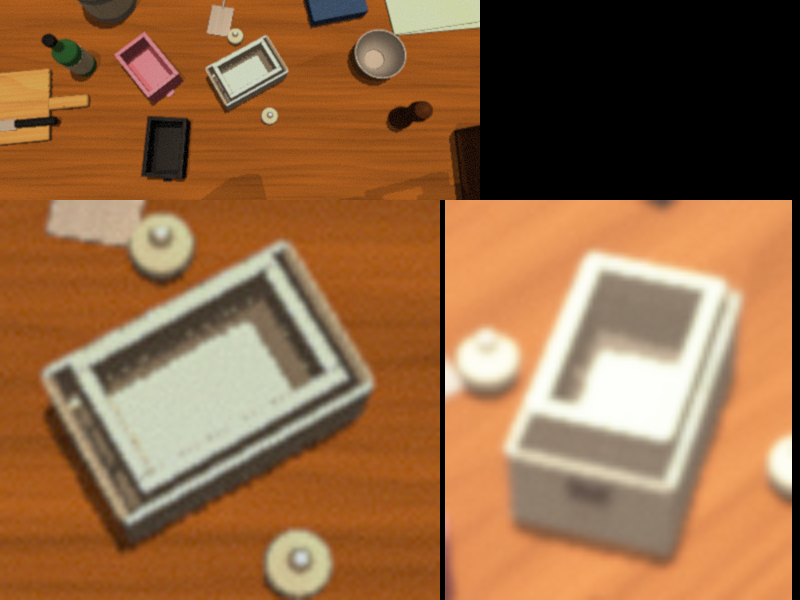

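The white tub in the white base at top-view pixels (291,156)-(362,222) is the one meant. Its rim is at 108 mm and it stands in a 190 x 119 mm base. The pink tub (196,152) and the black one (224,238) are the look-alikes and stand on the table. The base's long axis runs along about 120°/-60°. Next I move above it for a wrist view.

{"method": "step_arm", "body": {"steps": [{"jaw":1,"tx":0.51,"ty":-0.33,"tz":-0.11,"az":-0.205},{"jaw":1,"tx":0.51,"ty":-0.33,"tz":-0.11,"az":-0.205},{"jaw":1,"tx":0.51,"ty":-0.33,"tz":-0.11,"az":-0.205},{"jaw":1,"tx":0.51,"ty":-0.33,"tz":-0.11,"az":-0.205},{"jaw":1,"tx":0.51,"ty":-0.33,"tz":-0.11,"az":-0.205},{"jaw":1,"tx":0.51,"ty":-0.33,"tz":-0.11,"az":-0.205},{"jaw":1,"tx":0.51,"ty":-0.33,"tz":-0.11,"az":-0.205},{"jaw":1,"tx":0.51,"ty":-0.33,"tz":-0.11,"az":-0.205}]}}

```text
invalid input
```

```bash
cat >> h.py <<'E'
def rel(pos,yaw,roll=np.pi,pitch=0):
    s=get_obs(); A=R.from_euler('xyz',s['ee_rot']); B=R.from_euler('xyz',[roll,pitch,yaw])
    print('t',round(s['time'],2),'pos',np.round(s['tool_pos'],4),'rot',np.round(s['ee_rot'],4),'q',np.round(s['joint_positions'],2),'F',np.round(s['wrist_force'],1),'T',np.round(s['wrist_torque'],2),'w',round(s['width'],4))
    print('shift',np.round(A.inv().apply(np.array(pos)-s['tool_pos']),4),'turn',np.round((A.inv()*B).as_rotvec(),4))
E
python3 - <<'E'
from h import *
rel([.553,-.049,.30],np.pi/6)
K,o,A=cam('wrist'); s=get_obs(); T=R.from_euler('xyz',s['ee_rot'])
print(T.inv().apply(o-s['tool_pos']), T.inv().as_matrix()@A)
E
```

```text
t 0.6 pos [ 0.1724 -0.5223  0.192 ] rot [3.1415 0.     0.3188] q [-1.36  0.09  1.37 -0.    1.68 -0.1 ] F [-0.1  0.6 -0.4] T [-0.01  0.   -0.02] w 0.0941
shift [ 0.5098 -0.3301 -0.108 ] turn [ 1.000e-04  0.000e+00 -2.048e-01]
[ 0.07182559 -0.00039682 -0.19329801] [[ 1.79747105e-04 -9.67710529e-01 -2.52064080e-01]
 [ 9.99999982e-01  1.60487258e-04  9.69669793e-05]
 [-5.33828939e-05 -2.52064093e-01  9.67710540e-01]]
```

{"method": "step_arm", "body": {"steps": [{"jaw":1,"tx":0.51,"ty":-0.33,"tz":-0.11,"ax":0,"ay":0,"az":-0.205},{"jaw":1,"tx":0.51,"ty":-0.33,"tz":-0.11,"ax":0,"ay":0,"az":-0.205},{"jaw":1,"tx":0.51,"ty":-0.33,"tz":-0.11,"ax":0,"ay":0,"az":-0.205},{"jaw":1,"tx":0.51,"ty":-0.33,"tz":-0.11,"ax":0,"ay":0,"az":-0.205},{"jaw":1,"tx":0.51,"ty":-0.33,"tz":-0.11,"ax":0,"ay":0,"az":-0.205},{"jaw":1,"tx":0.51,"ty":-0.33,"tz":-0.11,"ax":0,"ay":0,"az":-0.205},{"jaw":1,"tx":0.51,"ty":-0.33,"tz":-0.11,"ax":0,"ay":0,"az":-0.205},{"jaw":1,"tx":0.51,"ty":-0.33,"tz":-0.11,"ax":0,"ay":0,"az":-0.205}]}}

```text
time: 1.4
tool_pos: [0.4201, -0.2139, 0.264]
ee_rot: [3.14, -0.0, 0.524]
wrist_force: [0.3, -0.1, 1.0]
width: 0.0941
```

```bash
python3 - <<'E'
from h import *
rel([.553,-.049,.30],np.pi/6)
E
```

```text
t 1.4 pos [ 0.4201 -0.2139  0.264 ] rot [ 3.1404e+00 -4.0000e-04  5.2360e-01] q [-0.59 -0.09  1.41 -0.    1.82  0.46] F [ 0.3 -0.1  1. ] T [ 0.   -0.07 -0.08] w 0.0941
shift [ 0.1976 -0.0763 -0.036 ] turn [ 0.0012 -0.0004  0.    ]
```

{"method": "step_arm", "body": {"steps": [{"jaw":1,"tx":0.198,"ty":-0.076,"tz":-0.036,"ax":0.001,"ay":0,"az":0},{"jaw":1,"tx":0.198,"ty":-0.076,"tz":-0.036,"ax":0.001,"ay":0,"az":0},{"jaw":1,"tx":0.198,"ty":-0.076,"tz":-0.036,"ax":0.001,"ay":0,"az":0},{"jaw":1,"tx":0.198,"ty":-0.076,"tz":-0.036,"ax":0.001,"ay":0,"az":0},{"jaw":1,"tx":0.198,"ty":-0.076,"tz":-0.036,"ax":0.001,"ay":0,"az":0},{"jaw":1,"tx":0.198,"ty":-0.076,"tz":-0.036,"ax":0.001,"ay":0,"az":0},{"jaw":1,"tx":0.198,"ty":-0.076,"tz":-0.036,"ax":0.001,"ay":0,"az":0}]}}

```text
time: 2.1
tool_pos: [0.553, -0.0498, 0.2997]
ee_rot: [3.141, 0.001, 0.523]
wrist_force: [-0.4, -0.2, 0.7]
width: 0.0941
```

```bash
cat >> h.py <<'E'
def rectz(c,zl,zh,ctr=(.5535,-.049),r=.125):
    # fit rectangle to points in a height band; edge percentiles in the frame at yaw found
    k=(c[...,2]>zl)&(c[...,2]<zh)&(np.hypot(c[...,0]-ctr[0],c[...,1]-ctr[1])<r)
    P=c[k][:,:2].astype(np.float32); (cx,cy),(w,h),a=cv2.minAreaRect(P)
    if w>h: w,h=h,w; a+=90
    a+=90
    return k,P,np.round([cx,cy],4),np.round([h,w],4),round((a+180)%360-180,2)
E
python3 - <<'E'
from h import *
rel([.553,-.049,.30],np.pi/6)
im,d=snapshot('wrist'); c=cloud('wrist',d); np.savez('/tmp/w1',im=im,d=d,c=c); save('w1',im)
for n,b in(('rim',(.102,.114)),('base',(.074,.083))):
    k,P,*r=rectz(c,*b); print(n,len(P),r,np.median(c[k][:,2]))
E
```

```text
t 2.1 pos [ 0.553  -0.0498  0.2997] rot [3.1413e+00 1.0000e-03 5.2320e-01] q [-0.19  0.1   1.14 -0.    1.9   0.86] F [-0.4 -0.2  0.7] T [-0.04 -0.01 -0.03] w 0.0941
shift [ 0.0004 -0.0007 -0.0003] turn [ 0.0003  0.001  -0.0004]
rim 3977 [array([ 0.5531, -0.0497]), array([0.1502, 0.1004]), 120.1] 0.10734788692795028
base 2090 [array([ 0.555 , -0.0497]), array([0.1902, 0.1174]), 119.6] 0.0783504984504863
```

View pics/w1.png

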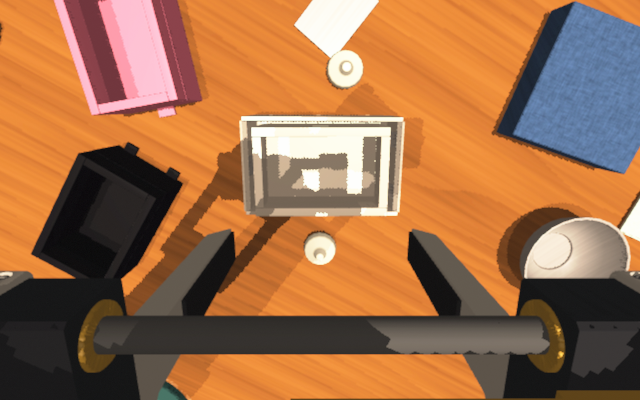

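The wrist view shows the tub nested at (320,165), wrist fit 150.2 x 100.4 mm with rim at 107 mm, so it matches. I'll grip the end wall on the -60° side.

{"method": "step_arm", "body": {"steps": [{"jaw":0.5,"tx":0,"ty":0.05,"tz":0.0,"ax":0,"ay":0.001,"az":0},{"jaw":0.5,"tx":0,"ty":0.07,"tz":0.04,"ax":0,"ay":0.001,"az":0},{"jaw":0.5,"tx":0,"ty":0.07,"tz":0.09,"ax":0,"ay":0.001,"az":0},{"jaw":0.5,"tx":0,"ty":0.07,"tz":0.13,"ax":0,"ay":0.001,"az":0},{"jaw":0.5,"tx":0,"ty":0.07,"tz":0.16,"ax":0,"ay":0.001,"az":0},{"jaw":0.5,"tx":0,"ty":0.07,"tz":0.18,"ax":0,"ay":0.001,"az":0},{"jaw":0.5,"tx":0,"ty":0.07,"tz":0.18,"ax":0,"ay":0.001,"az":0}]}}

```text
time: 2.85
tool_pos: [0.5838, -0.1124, 0.1156]
ee_rot: [-3.136, 0.006, 0.519]
wrist_force: [-0.6, 0.4, -0.2]
width: 0.0471
```

```bash
python3 - <<'E'
from h import *
rel([.5881,-.1103,.090],np.pi/6)
E
```

```text
t 2.85 pos [ 0.5838 -0.1124  0.1156] rot [-3.1361  0.006   0.519 ] q [-0.29  0.22  1.37 -0.    1.56  0.77] F [-0.6  0.4 -0.2] T [-0.01 -0.02  0.02] w 0.0471
shift [0.0049 0.0005 0.0255] turn [-0.0055  0.006  -0.0046]
```

{"method": "step_arm", "body": {"steps": [{"jaw":0.5,"tx":0.005,"ty":0.0005,"tz":0.012,"ax":-0.0055,"ay":0.006,"az":-0.0046},{"jaw":0.5,"tx":0.005,"ty":0.0005,"tz":0.0255,"ax":-0.0055,"ay":0.006,"az":-0.0046},{"jaw":0.5,"tx":0.005,"ty":0.0005,"tz":0.0255,"ax":-0.0055,"ay":0.006,"az":-0.0046},{"jaw":0.5,"tx":0.005,"ty":0.0005,"tz":0.0255,"ax":-0.0055,"ay":0.006,"az":-0.0046}]}}

```text
time: 3.25
tool_pos: [0.5881, -0.1108, 0.0907]
ee_rot: [3.141, -0.0, 0.523]
wrist_force: [-0.6, 0.4, 0.3]
width: 0.0471
```

```bash
python3 - <<'E'
from h import *
rel([.5881,-.1103,.090],np.pi/6)
E
```

```text
t 3.25 pos [ 0.5881 -0.1108  0.0907] rot [ 3.1411e+00 -2.0000e-04  5.2290e-01] q [-0.28  0.23  1.41 -0.    1.5   0.77] F [-0.6  0.4  0.3] T [-0.01 -0.04 -0.03] w 0.0471
shift [ 0.0003 -0.0004  0.0007] turn [ 0.0005 -0.0002 -0.0007]
```

Close on the rim, then lift straight up slowly.

{"method": "step_arm", "body": {"steps": [{"jaw":0.0,"tx":0,"ty":-0.0004,"tz":0,"ax":0,"ay":0,"az":0},{"jaw":0.0,"tx":0,"ty":-0.0004,"tz":0,"ax":0,"ay":0,"az":0},{"jaw":0.0,"tx":0,"ty":-0.0004,"tz":0,"ax":0,"ay":0,"az":0},{"jaw":0.0,"tx":0,"ty":-0.0004,"tz":0,"ax":0,"ay":0,"az":0},{"jaw":0.0,"tx":0,"ty":-0.0004,"tz":0,"ax":0,"ay":0,"az":0},{"jaw":0.0,"tx":0,"ty":-0.0004,"tz":0,"ax":0,"ay":0,"az":0}]}}

```text
time: 3.85
tool_pos: [0.5879, -0.1103, 0.0908]
ee_rot: [3.141, -0.0, 0.523]
wrist_force: [0.0, -0.1, 0.5]
width: 0.0089
```

{"method": "step_arm", "body": {"steps": [{"jaw":0.0,"tx":0,"ty":0,"tz":-0.005,"ax":0,"ay":0,"az":0},{"jaw":0.0,"tx":0,"ty":0,"tz":-0.015,"ax":0,"ay":0,"az":0},{"jaw":0.0,"tx":0,"ty":0,"tz":-0.03,"ax":0,"ay":0,"az":0},{"jaw":0.0,"tx":0,"ty":0,"tz":-0.045,"ax":0,"ay":0,"az":0},{"jaw":0.0,"tx":0,"ty":0,"tz":-0.06,"ax":0,"ay":0,"az":0},{"jaw":0.0,"tx":0,"ty":0,"tz":-0.08,"ax":0,"ay":0,"az":0},{"jaw":0.0,"tx":0,"ty":0,"tz":-0.1,"ax":0,"ay":0,"az":0},{"jaw":0.0,"tx":0,"ty":0,"tz":-0.11,"ax":0,"ay":0,"az":0}]}}

```text
time: 4.65
tool_pos: [0.5892, -0.1109, 0.2048]
ee_rot: [3.137, -0.004, 0.523]
wrist_force: [0.3, 0.8, -2.7]
width: 0.009
```

```bash
python3 - <<'E'
from h import *
rel([.5881,-.1103,.20],np.pi/6)
im,d=snapshot('wrist'); c=cloud('wrist',d); np.savez('/tmp/w2',im=im,d=d,c=c)
imt,dt=snapshot('top'); ct=cloud('top',dt); 
ims,ds=snapshot('side')
o=np.zeros((600,800,3),np.uint8); o[:400,:640]=im; o[400:,:300]=cv2.resize(imt[140:240,270:420],(300,200)); o[400:,310:610]=cv2.resize(ims[140:240,230:380],(300,200)); save('d',o)
for n,b in(('rim',(.19,.24)),('base',(.074,.083))):
    for m,cc in(('w',c),('t',ct)):
        k,P,*r=rectz(cc,*b)
        if len(P)>5: print(n,m,len(P),r,np.percentile(cc[k][:,2],[2,50,98]))
E
```

```text
t 4.65 pos [ 0.5892 -0.1109  0.2048] rot [ 3.1367 -0.0043  0.5229] q [-0.28  0.19  1.23 -0.    1.72  0.77] F [ 0.3  0.8 -2.7] T [-0.16 -0.09 -0.03] w 0.009
shift [-0.0006 -0.0011  0.0048] turn [ 0.0049 -0.0043 -0.0007]
rim w 19648 [array([ 0.5585, -0.054 ]), array([0.1618, 0.0988]), 119.88] [0.19200048 0.21475213 0.22861591]
rim t 263 [array([ 0.56  , -0.0483]), array([0.1733, 0.051 ]), 97.73] [0.19612987 0.21393318 0.23354368]
base w 1881 [array([ 0.5619, -0.0456]), array([0.1899, 0.1028]), 119.68] [0.07460667 0.07927251 0.081172  ]
base t 55 [array([0.5298, 0.0422]), array([0.0793, 0.0235]), -170.52] [0.07433149 0.0760903  0.07948889]
```

View pics/d.png

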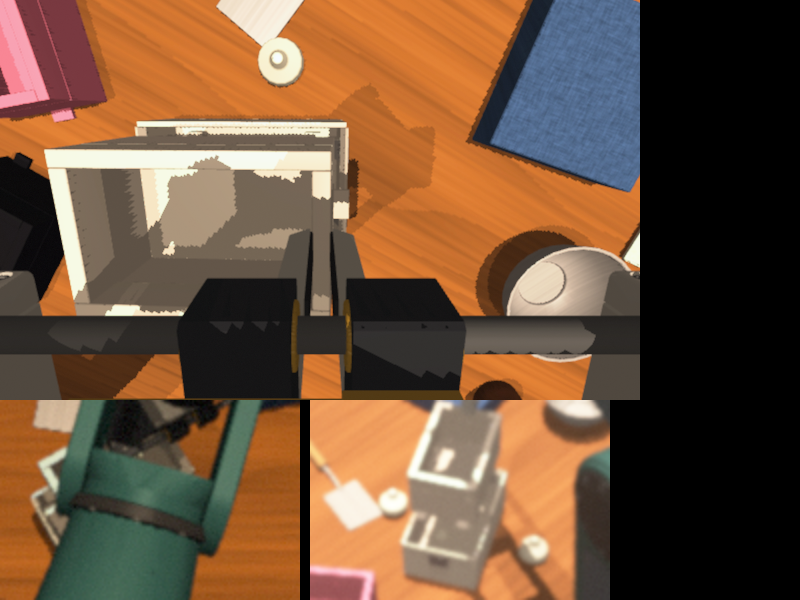

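```bash
cat >> h.py <<'E'
def tilt(c,zl,zh,ctr,ang=120,h=.004):
    # rim top plane: points near rim outline, in tub frame (u along ang deg, v along ang-90)
    a=np.radians(ang); e=np.array([np.cos(a),np.sin(a)]); f=np.array([np.sin(a),-np.cos(a)])
    D=c[...,:2]-np.array(ctr); u=D@e; v=D@f
    k=(np.abs(np.abs(v)-.045)<.004)&(np.abs(u)<.066)|(np.abs(np.abs(u)-.07)<.004)&(np.abs(v)<.042)
    k&=(c[...,2]>zl)&(c[...,2]<zh)
    X=np.c_[u[k],v[k],np.ones(k.sum())]; z=c[...,2][k]; w=np.ones(len(z),bool)
    for _ in range(8):
        p=np.linalg.lstsq(X[w],z[w],rcond=None)[0]; r=z-X@p; w=(r>-h)&(r<h*.8)
    print('plane tilt_u',round(np.degrees(p[0]),2),'tilt_v',round(np.degrees(p[1]),2),'z0',round(p[2],4),'ends +u,-u',np.round(p[2]+.07*p[0]*np.array([1,-1]),4),'n',w.sum(),len(w))
E
python3 - <<'E'
from h import *
c=np.load('/tmp/w2.npz')['c']
ctr=np.array([.5892,-.1109])+.07*np.array([-.5,.866])
tilt(c,.205,.235,ctr)
tilt(np.load('/tmp/w1.npz')['c'],.1,.115,[.5531,-.0497])
rel([.5881,-.1103,.20],np.pi/6)
E
```

```text
plane tilt_u -3.43 tilt_v 0.35 z0 0.2183 ends +u,-u [0.2141 0.2225] n 8664 8666
plane tilt_u -0.04 tilt_v 0.05 z0 0.1075 ends +u,-u [0.1074 0.1075] n 2712 2712
t 4.8 pos [ 0.5885 -0.1106  0.2022] rot [ 3.139e+00 -2.100e-03  5.230e-01] q [-0.28  0.19  1.23 -0.    1.71  0.77] F [-0.2  0.  -3. ] T [-0.2  -0.06 -0.02] w 0.0089
shift [-0.0002 -0.0005  0.0022] turn [ 0.0026 -0.0021 -0.0006]
```

{"method": "step_arm", "body": {"steps": [{"jaw":0,"tx":0.0091,"ty":-0.0006,"tz":0,"ax":0,"ay":0,"az":-0.1309},{"jaw":0,"tx":0.0181,"ty":-0.0024,"tz":0,"ax":0,"ay":0,"az":-0.2618},{"jaw":0,"tx":0.0268,"ty":-0.0053,"tz":0,"ax":0,"ay":0,"az":-0.3927},{"jaw":0,"tx":0.035,"ty":-0.0094,"tz":0,"ax":0,"ay":0,"az":-0.5236},{"jaw":0,"tx":0.0426,"ty":-0.0145,"tz":0,"ax":0,"ay":0,"az":-0.6545},{"jaw":0,"tx":0.0495,"ty":-0.0205,"tz":0,"ax":0,"ay":0,"az":-0.7854},{"jaw":0,"tx":0.0555,"ty":-0.0274,"tz":0,"ax":0,"ay":0,"az":-0.9163},{"jaw":0,"tx":0.0606,"ty":-0.035,"tz":0,"ax":0,"ay":0,"az":-1.0472}]}}

```text
time: 5.6
tool_pos: [0.623, -0.0496, 0.2001]
ee_rot: [3.142, 0.0, 1.575]
wrist_force: [0.7, 0.4, -2.2]
width: 0.0094
```

{"method": "step_arm", "body": {"steps": [{"jaw":0,"tx":0.0091,"ty":-0.0006,"tz":0,"ax":0,"ay":0,"az":-0.1309},{"jaw":0,"tx":0.0181,"ty":-0.0024,"tz":0,"ax":0,"ay":0,"az":-0.2618},{"jaw":0,"tx":0.0268,"ty":-0.0053,"tz":0,"ax":0,"ay":0,"az":-0.3927},{"jaw":0,"tx":0.035,"ty":-0.0094,"tz":0,"ax":0,"ay":0,"az":-0.5236},{"jaw":0,"tx":0.0426,"ty":-0.0145,"tz":0,"ax":0,"ay":0,"az":-0.6545},{"jaw":0,"tx":0.0495,"ty":-0.0205,"tz":0,"ax":0,"ay":0,"az":-0.7854},{"jaw":0,"tx":0.0555,"ty":-0.0274,"tz":0,"ax":0,"ay":0,"az":-0.9163},{"jaw":0,"tx":0.0606,"ty":-0.035,"tz":0,"ax":0,"ay":0,"az":-1.0472}]}}

```text
time: 6.4
tool_pos: [0.5867, 0.0115, 0.1982]
ee_rot: [-3.14, -0.003, 2.628]
wrist_force: [-0.3, 0.2, -2.9]
width: 0.0087
```

```bash
python3 - <<'E'
from h import *
a=np.radians(210)
rel([.5200,.0110,.20],a)
Rl=R.from_euler('xyz',[np.pi,0,a])*R.from_rotvec([.06,0,0]); print(Rl.as_euler('xyz'))
E
```

```text
t 6.4 pos [0.5867 0.0115 0.1982] rot [-3.1403e+00 -2.9000e-03  2.6283e+00] q [-0.08  0.17  1.27  0.    1.71 -1.13] F [-0.3  0.2 -2.9] T [ 0.09 -0.16  0.03] w 0.0087
shift [ 0.0579 -0.0331 -0.0016] turn [ 4.0000e-04 -3.3000e-03 -1.0369e+00]
[-3.08159265  0.         -2.61799388]
```

{"method": "step_arm", "body": {"steps": [{"jaw":0,"tx":0.0085,"ty":-0.0006,"tz":0,"ax":0,"ay":0,"az":-0.13},{"jaw":0,"tx":0.017,"ty":-0.0023,"tz":0,"ax":0,"ay":0,"az":-0.26},{"jaw":0,"tx":0.025,"ty":-0.005,"tz":0,"ax":0,"ay":0,"az":-0.39},{"jaw":0,"tx":0.033,"ty":-0.009,"tz":0,"ax":0,"ay":0,"az":-0.52},{"jaw":0,"tx":0.04,"ty":-0.0137,"tz":0,"ax":0,"ay":0,"az":-0.65},{"jaw":0,"tx":0.047,"ty":-0.0195,"tz":0,"ax":0,"ay":0,"az":-0.78},{"jaw":0,"tx":0.053,"ty":-0.026,"tz":0,"ax":0,"ay":0,"az":-0.91},{"jaw":0,"tx":0.0579,"ty":-0.0331,"tz":-0.0016,"ax":0,"ay":-0.003,"az":-1.037}]}}

```text
time: 7.2
tool_pos: [0.5185, 0.0114, 0.1979]
ee_rot: [3.138, -0.003, -2.612]
wrist_force: [-1.1, 1.0, -2.4]
width: 0.0089
```

{"method": "step_arm", "body": {"steps": [{"jaw":0,"tx":0,"ty":0,"tz":0,"ax":0.03,"ay":0,"az":0},{"jaw":0,"tx":0,"ty":0,"tz":0,"ax":0.06,"ay":0,"az":0},{"jaw":0,"tx":0,"ty":0,"tz":0,"ax":0.06,"ay":0,"az":0},{"jaw":0,"tx":0,"ty":0,"tz":0,"ax":0.06,"ay":0,"az":0}]}}

```text
time: 7.6
tool_pos: [0.5184, 0.0121, 0.1976]
ee_rot: [-3.085, -0.003, -2.612]
wrist_force: [0.7, 0.8, -2.5]
width: 0.0092
```

```bash
python3 - <<'E'
from h import *
rel([.5203,.0104,.20],-2.618,-3.0816)
s=get_obs()
im,d=snapshot('wrist'); c=cloud('wrist',d); np.savez('/tmp/w3',im=im,d=d,c=c); 
ims,ds=snapshot('side'); cs=cloud('side',ds); np.savez('/tmp/s3',im=ims,d=ds,c=cs)
ctr=s['tool_pos'][:2]+.07*np.array([.5,-.866]); print(ctr)
tilt(c,.205,.235,ctr); tilt(cs,.205,.235,ctr)
for n,b in(('rim',(.212,.23)),('base',(.074,.083))):
    for m,cc in(('w',c),('s',cs)):
        k,P,*r=rectz(cc,*b)
        if len(P)>5: print(n,m,len(P),r)
o=np.zeros((600,800,3),np.uint8); o[:400,:640]=im; o[400:,:300]=cv2.resize(ims[140:240,230:380],(300,200)); save('e',o)
E
```

```text
t 7.6 pos [0.5184 0.0121 0.1976] rot [-3.0852 -0.0034 -2.612 ] q [-0.05 -0.    1.45 -0.05  1.66 -2.16] F [ 0.7  0.8 -2.5] T [ 0.23 -0.03 -0.01] w 0.0092
shift [-0.0008 -0.0025 -0.0023] turn [ 0.0036 -0.0031  0.0062]
[ 0.55342648 -0.04856751]
plane tilt_u 0.3 tilt_v -0.14 z0 0.214 ends +u,-u [0.2143 0.2136] n 7403 7468
plane tilt_u -0.46 tilt_v -2.64 z0 0.2135 ends +u,-u [0.213  0.2141] n 138 192
rim w 12453 [array([ 0.547 , -0.0439]), array([0.1629, 0.0985]), 120.43]
rim s 228 [array([ 0.5281, -0.0513]), array([0.172 , 0.0921]), 101.78]
base w 1939 [array([ 0.5452, -0.0538]), array([0.1893, 0.0988]), 119.66]
base s 166 [array([ 0.5568, -0.0488]), array([0.1906, 0.1178]), 119.84]
```

View pics/e.png

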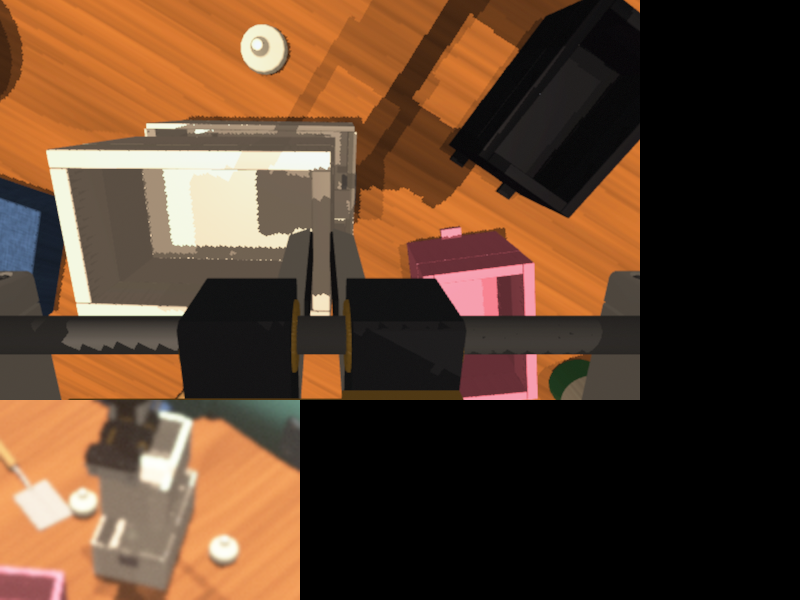

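{"method": "step_arm", "body": {"steps": [{"jaw":0,"tx":-0.001,"ty":-0.001,"tz":0.01,"ax":0.0036,"ay":-0.003,"az":0.006},{"jaw":0,"tx":-0.001,"ty":-0.001,"tz":0.025,"ax":0.0036,"ay":-0.003,"az":0.006},{"jaw":0,"tx":-0.001,"ty":-0.001,"tz":0.036,"ax":0.0036,"ay":-0.003,"az":0.006},{"jaw":0,"tx":-0.001,"ty":-0.001,"tz":0.042,"ax":0.0036,"ay":-0.003,"az":0.006},{"jaw":0,"tx":-0.001,"ty":-0.001,"tz":0.042,"ax":0.0036,"ay":-0.003,"az":0.006},{"jaw":0,"tx":-0.001,"ty":-0.001,"tz":0.042,"ax":0.0036,"ay":-0.003,"az":0.006}]}}

```text
time: 8.3
tool_pos: [0.5211, 0.009, 0.1558]
ee_rot: [-3.081, -0.0, -2.618]
wrist_force: [1.2, -0.6, -2.4]
width: 0.0091
```

```bash
python3 - <<'E'
from h import *
rel([.5203,.0109,.145],-2.618,-3.0816)
E
```

```text
t 8.3 pos [0.5211 0.009  0.1558] rot [-3.0814e+00 -1.0000e-04 -2.6184e+00] q [-0.06  0.01  1.52 -0.05  1.57 -2.15] F [ 1.2 -0.6 -2.4] T [ 0.27 -0.07 -0.04] w 0.0091
shift [-0.0002  0.0027  0.0107] turn [-0.0002 -0.0001 -0.0004]
```

{"method": "step_arm", "body": {"steps": [{"jaw":0,"tx":0,"ty":0.002,"tz":0,"ax":0,"ay":0,"az":0},{"jaw":0,"tx":0,"ty":0.0022,"tz":0.003,"ax":0,"ay":0,"az":0},{"jaw":0,"tx":0,"ty":0.0024,"tz":0.006,"ax":0,"ay":0,"az":0},{"jaw":0,"tx":0,"ty":0.0026,"tz":0.009,"ax":0,"ay":0,"az":0},{"jaw":0,"tx":0,"ty":0.0027,"tz":0.0107,"ax":0,"ay":0,"az":0},{"jaw":0,"tx":0,"ty":0.0027,"tz":0.0107,"ax":0,"ay":0,"az":0}]}}

```text
time: 8.9
tool_pos: [0.5198, 0.0108, 0.1444]
ee_rot: [-3.082, -0.001, -2.618]
wrist_force: [0.3, -1.2, -1.6]
width: 0.0093
```

```bash
python3 - <<'E'
from h import *
rel([.5203,.0109,.135],-2.618,-3.0816)
E
```

```text
t 8.9 pos [0.5198 0.0108 0.1444] rot [-3.0820e+00 -9.0000e-04 -2.6183e+00] q [-0.05  0.01  1.54 -0.05  1.55 -2.15] F [ 0.3 -1.2 -1.6] T [ 0.27 -0.01 -0.02] w 0.0093
shift [-0.0005  0.0004  0.0094] turn [ 0.0004 -0.0009 -0.0003]
```

{"method": "step_arm", "body": {"steps": [{"jaw":0,"tx":0,"ty":0.0001,"tz":0.002,"ax":0,"ay":0,"az":0},{"jaw":0,"tx":0,"ty":0.0002,"tz":0.004,"ax":0,"ay":0,"az":0},{"jaw":0,"tx":0,"ty":0.0003,"tz":0.006,"ax":0,"ay":0,"az":0},{"jaw":0,"tx":0,"ty":0.0004,"tz":0.0075,"ax":0,"ay":0,"az":0},{"jaw":0,"tx":0,"ty":0.0004,"tz":0.0075,"ax":0,"ay":0,"az":0}]}}

```text
time: 9.4
tool_pos: [0.5197, 0.0108, 0.1366]
ee_rot: [-3.082, -0.001, -2.618]
wrist_force: [-0.5, -0.3, -2.1]
width: 0.0091
```

```bash
python3 - <<'E'
from h import *
rel([.5203,.0109,.133],-2.618,-3.0816)
s=get_obs()
im,d=snapshot('wrist'); c=cloud('wrist',d); save('f',im)
tilt(c,.135,.175,s['tool_pos'][:2]+.07*np.array([.5,-.866]))
E
```

```text
t 9.4 pos [0.5197 0.0108 0.1366] rot [-3.0822e+00 -1.3000e-03 -2.6184e+00] q [-0.05  0.02  1.56 -0.05  1.54 -2.15] F [-0.5 -0.3 -2.1] T [0.25 0.03 0.  ] w 0.0091
shift [-0.0006 -0.      0.0036] turn [ 0.0006 -0.0013 -0.0003]
plane tilt_u 0.01 tilt_v 0.02 z0 0.1534 ends +u,-u [0.1534 0.1534] n 6941 7019
```

{"method": "step_arm", "body": {"steps": [{"jaw":0,"tx":0,"ty":0,"tz":0.001,"ax":0,"ay":0,"az":0},{"jaw":0,"tx":0,"ty":0,"tz":0.002,"ax":0,"ay":0,"az":0},{"jaw":0,"tx":0,"ty":0.0001,"tz":0.003,"ax":0,"ay":0,"az":0},{"jaw":0,"tx":0,"ty":0.0001,"tz":0.003,"ax":0,"ay":0,"az":0},{"jaw":0,"tx":0,"ty":0.0001,"tz":0.003,"ax":0,"ay":0,"az":0}]}}

```text
time: 9.95
tool_pos: [0.5198, 0.0108, 0.1338]
ee_rot: [-3.082, -0.001, -2.618]
wrist_force: [-0.2, -0.1, -2.6]
width: 0.0089
```

```bash
python3 - <<'E'
from h import *
rel([.5203,.0109,.133],-2.618,-3.0816)
s=get_obs()
im,d=snapshot('wrist'); c=cloud('wrist',d); save('f',im)
tilt(c,.135,.175,s['tool_pos'][:2]+.07*np.array([.5,-.866]))
E
```

```text
t 9.95 pos [0.5198 0.0108 0.1338] rot [-3.0822e+00 -1.0000e-03 -2.6183e+00] q [-0.05  0.02  1.56 -0.05  1.53 -2.15] F [-0.2 -0.1 -2.6] T [ 0.27 -0.05  0.01] w 0.0089
shift [-0.0005 -0.0001  0.0008] turn [ 0.0006 -0.001  -0.0003]
plane tilt_u -0.42 tilt_v 0.07 z0 0.1509 ends +u,-u [0.1504 0.1514] n 6856 6987
```

{"method": "step_arm", "body": {"steps": [{"jaw":0,"tx":0,"ty":0,"tz":0.0008,"ax":0,"ay":0,"az":0},{"jaw":0,"tx":0,"ty":0,"tz":0.0015,"ax":0,"ay":0,"az":0},{"jaw":0,"tx":0,"ty":0,"tz":0.0015,"ax":0,"ay":0,"az":0},{"jaw":0,"tx":0,"ty":0,"tz":0.0015,"ax":0,"ay":0,"az":0}]}}

```text
time: 10.4
tool_pos: [0.5199, 0.0111, 0.1326]
ee_rot: [-3.083, -0.0, -2.618]
wrist_force: [-0.6, 2.5, -0.1]
width: 0.0089
```

```bash
python3 - <<'E'
from h import *
rel([.5203,.0109,.133],-2.618,-3.0816)
s=get_obs()
im,d=snapshot('wrist'); c=cloud('wrist',d); save('f',im)
tilt(c,.135,.175,s['tool_pos'][:2]+.07*np.array([.5,-.866]))
E
```

```text
t 10.4 pos [0.5199 0.0111 0.1326] rot [-3.0826e+00 -3.0000e-04 -2.6181e+00] q [-0.05  0.02  1.56 -0.05  1.53 -2.15] F [-0.6  2.5 -0.1] T [0.74 0.06 0.02] w 0.0089
shift [-0.0002 -0.0004 -0.0004] turn [ 0.001  -0.0003 -0.0001]
plane tilt_u -0.77 tilt_v 0.01 z0 0.1502 ends +u,-u [0.1493 0.1512] n 6796 6931
```

Resting on the ramps (weight off the wrist). Release and retreat.

{"method": "step_arm", "body": {"steps": [{"jaw":0.2,"tx":0,"ty":0,"tz":0,"ax":0,"ay":0,"az":0},{"jaw":0.4,"tx":0,"ty":0,"tz":0,"ax":0,"ay":0,"az":0},{"jaw":0.4,"tx":0,"ty":0,"tz":0,"ax":0,"ay":0,"az":0},{"jaw":0.4,"tx":0,"ty":0,"tz":0,"ax":0,"ay":0,"az":0},{"jaw":0.4,"tx":0,"ty":0,"tz":-0.02,"ax":0,"ay":0,"az":0},{"jaw":0.4,"tx":0,"ty":0,"tz":-0.04,"ax":0,"ay":0,"az":0},{"jaw":0.4,"tx":0,"ty":0,"tz":-0.07,"ax":-0.06,"ay":0,"az":0},{"jaw":0.4,"tx":0,"ty":0,"tz":-0.1,"ax":-0.06,"ay":0,"az":0}]}}

```text
time: 11.25
tool_pos: [0.517, 0.0153, 0.2327]
ee_rot: [3.14, -0.002, -2.62]
wrist_force: [0.5, 0.3, 0.1]
width: 0.0376
```

```bash
cat >> h.py <<'E'
def look(cams=('wrist',),ctr=(.554,-.049),name=None,lo=.12,hi=.16):
    for n in cams:
        im,d=snapshot(n); c=cloud(n,d); print(n,end=' '); tilt(c,lo,hi,ctr); np.savez('/tmp/last_'+n,im=im,d=d,c=c)
        if name: save(name+n,im)
E
python3 - <<'E'
from h import *
rel([.5547,-.0494,.25],-2.618)
im,d=snapshot('wrist'); c=cloud('wrist',d); save('g',im)
k,P,*r=rectz(c,.14,.157); print(len(P),r)
k,P,*q=rectz(c,.074,.083); print(len(P),q)
tilt(c,.135,.16,r[0])
E
```

```text
t 11.25 pos [0.517  0.0153 0.2327] rot [ 3.1395e+00 -1.7000e-03 -2.6195e+00] q [-0.08  0.01  1.37  0.    1.76 -2.17] F [0.5 0.3 0.1] T [ 0.11 -0.13 -0.03] w 0.0376
shift [-0.0004 -0.0748 -0.0174] turn [ 0.0021 -0.0017 -0.0015]
5049 [array([ 0.5552, -0.0489]), array([0.1496, 0.1003]), 119.99]
10574 [array([ 0.5545, -0.0475]), array([0.186, 0.114]), 119.78]
plane tilt_u -1.14 tilt_v 0.11 z0 0.1571 ends +u,-u [0.1557 0.1585] n 4757 4760
```

View pics/g.png

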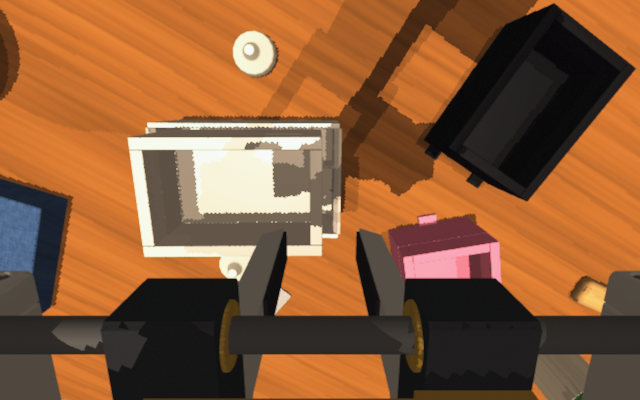

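{"method": "step_arm", "body": {"steps": [{"jaw":0,"tx":0,"ty":-0.005,"tz":0,"ax":0.002,"ay":-0.002,"az":-0.0015},{"jaw":0,"tx":0,"ty":-0.005,"tz":0,"ax":0.002,"ay":-0.002,"az":-0.0015},{"jaw":0,"tx":0,"ty":-0.005,"tz":0.02,"ax":0.002,"ay":-0.002,"az":-0.0015},{"jaw":0,"tx":0,"ty":-0.005,"tz":0.04,"ax":0.002,"ay":-0.002,"az":-0.0015},{"jaw":0,"tx":0,"ty":-0.005,"tz":0.06,"ax":0.002,"ay":-0.002,"az":-0.0015},{"jaw":0,"tx":0,"ty":-0.005,"tz":0.066,"ax":0.002,"ay":-0.002,"az":-0.0015},{"jaw":0,"tx":0,"ty":-0.005,"tz":0.066,"ax":0.002,"ay":-0.002,"az":-0.0015},{"jaw":0,"tx":0,"ty":-0.005,"tz":0.066,"ax":0.002,"ay":-0.002,"az":-0.0015}]}}

```text
time: 12.1
tool_pos: [0.5225, 0.0111, 0.1736]
ee_rot: [-3.135, 0.01, -2.618]
wrist_force: [1.0, -0.2, 0.2]
width: 0.0005
```

```bash
python3 - <<'E'
from h import *
rel([.5199,.0109,.159],-2.618)
look(ctr=(.555,-.0493),lo=.135)
E
```

```text
t 12.1 pos [0.5225 0.0111 0.1736] rot [-3.135   0.0095 -2.6176] q [-0.09  0.02  1.48  0.    1.63 -2.18] F [ 1.  -0.2  0.2] T [ 0.05 -0.08  0.01] w 0.0005
shift [0.0025 0.0012 0.0145] turn [-0.0066  0.0095  0.0003]
wrist plane tilt_u -0.8 tilt_v -0.33 z0 0.1508 ends +u,-u [0.1498 0.1517] n 5476 5477
```

Standing freely on the ramps, rim about 150 to 152 mm. Now press the +u end (the robot-left, near end).

{"method": "step_arm", "body": {"steps": [{"jaw":0,"tx":0.0025,"ty":0.001,"tz":0.008,"ax":-0.0066,"ay":0.0095,"az":0},{"jaw":0,"tx":0.0025,"ty":0.001,"tz":0.013,"ax":-0.0066,"ay":0.0095,"az":0},{"jaw":0,"tx":0.0025,"ty":0.001,"tz":0.015,"ax":-0.0066,"ay":0.0095,"az":0},{"jaw":0,"tx":0.0025,"ty":0.001,"tz":0.017,"ax":-0.0066,"ay":0.0095,"az":0},{"jaw":0,"tx":0.0025,"ty":0.001,"tz":0.0185,"ax":-0.0066,"ay":0.0095,"az":0},{"jaw":0,"tx":0.0025,"ty":0.001,"tz":0.0185,"ax":-0.0066,"ay":0.0095,"az":0}]}}

```text
time: 12.75
tool_pos: [0.5203, 0.0107, 0.1555]
ee_rot: [-3.141, 0.001, -2.618]
wrist_force: [-0.2, 0.1, 0.8]
width: 0.0007
```

```bash
python3 - <<'E'
from h import *
rel([.5199,.0109,.150],-2.618)
look(ctr=(.555,-.0493),lo=.135)
E
```

```text
t 12.75 pos [0.5203 0.0107 0.1555] rot [-3.1411e+00  8.0000e-04 -2.6176e+00] q [-0.09  0.03  1.5   0.    1.61 -2.18] F [-0.2  0.1  0.8] T [ 0.09 -0.09  0.  ] w 0.0007
shift [0.0003 0.0003 0.0055] turn [-0.0005  0.0008  0.0004]
wrist plane tilt_u -0.77 tilt_v -0.41 z0 0.1503 ends +u,-u [0.1493 0.1512] n 5913 5920
```

{"method": "step_arm", "body": {"steps": [{"jaw":0,"tx":0,"ty":0,"tz":0.0015,"ax":0,"ay":0,"az":0},{"jaw":0,"tx":0,"ty":0,"tz":0.003,"ax":0,"ay":0,"az":0},{"jaw":0,"tx":0,"ty":0,"tz":0.003,"ax":0,"ay":0,"az":0}]}}

```text
time: 13.1
tool_pos: [0.5203, 0.0107, 0.1524]
ee_rot: [-3.141, 0.001, -2.618]
wrist_force: [-0.0, 0.1, -0.3]
width: 0.0007
```

```bash
python3 - <<'E'
from h import *
rel([.5199,.0109,.150],-2.618)
look(ctr=(.555,-.0493),lo=.135,name='p1')
E
```

```text
t 13.1 pos [0.5203 0.0107 0.1524] rot [-3.1411e+00  7.0000e-04 -2.6176e+00] q [-0.09  0.03  1.51  0.    1.6  -2.18] F [-0.   0.1 -0.3] T [ 0.08 -0.15 -0.  ] w 0.0007
shift [0.0003 0.0003 0.0024] turn [-0.0005  0.0007  0.0004]
wrist plane tilt_u -0.76 tilt_v -0.42 z0 0.1502 ends +u,-u [0.1493 0.1511] n 6142 6148
```

View pics/p1wrist.png

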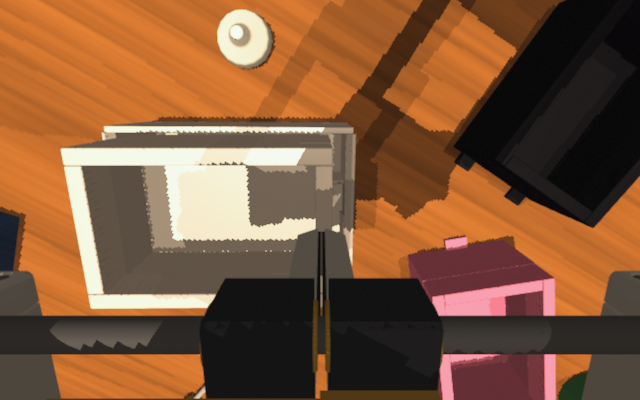

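```bash
python3 - <<'E'
from h import *
z=np.load('/tmp/last_wrist.npz'); c=z['c']
a=np.radians(120); e=np.array([np.cos(a),np.sin(a)]); f=np.array([np.sin(a),-np.cos(a)])
D=c[...,:2]-np.array([.5203,.0107]); u=D@e; v=D@f
for row in (180,215,228,236,245,255,268):
    print(row,[(x,round(1e3*u[row,x]),round(1e3*v[row,x]),round(1e3*c[row,x,2])) for x in range(290,352,4)])
E
```

```text
180 [(290, -24, -17, 69), (294, -21, -17, 70), (298, -18, -17, 68), (302, -15, -17, 68), (306, -11, -17, 68), (310, -8, -17, 68), (314, -5, -17, 68), (318, -1, -34, 150), (322, 1, -33, 149), (326, 3, -34, 150), (330, 6, -34, 149), (334, 12, -12, 46), (338, 15, -12, 46), (342, 19, -12, 46), (346, 20, -18, 74), (350, 23, -19, 78)]
215 [(290, -25, 13, 69), (294, -21, 12, 69), (298, -18, 13, 69), (302, -15, 12, 69), (306, -12, 13, 69), (310, -8, 13, 69), (314, -5, 12, 69), (318, -1, -13, 149), (322, 1, -13, 150), (326, 4, -13, 149), (330, 6, -13, 150), (334, 14, 33, 4), (338, 18, 32, 5), (342, 20, 21, 42), (346, 21, 11, 75), (350, 23, 9, 81)]
228 [(290, -25, 24, 68), (294, -22, 24, 68), (298, -18, 24, 69), (302, -15, 24, 67), (306, -12, 24, 68), (310, -9, 24, 67), (314, -5, 24, 68), (318, -1, -11, 166), (322, 1, -5, 149), (326, 3, -11, 167), (330, 6, -5, 149), (334, 14, 46, 5), (338, 18, 47, 4), (342, 20, 32, 45), (346, 21, 22, 74), (350, 24, 20, 79)]
236 [(290, -25, 31, 69), (294, -22, 31, 69), (298, -11, -11, 179), (302, -9, -11, 180), (306, -7, -11, 179), (310, -5, -10, 177), (314, -3
[... 488 characters left out ...]
 12, -11, 192), (350, 24, 34, 80)]
255 [(290, -25, 44, 79), (294, -11, -11, 201), (298, -9, -11, 202), (302, -8, -11, 202), (306, -6, -10, 201), (310, -4, -11, 203), (314, -2, -11, 201), (318, -1, -9, 199), (322, 1, -8, 196), (326, 3, -11, 202), (330, 5, -11, 201), (334, 6, -11, 202), (338, 8, -11, 202), (342, 10, -11, 201), (346, 12, -11, 202), (350, 24, 43, 79)]
268 [(290, -23, 44, 101), (294, -10, -11, 216), (298, -9, -11, 214), (302, -7, -11, 215), (306, -5, -11, 214), (310, -4, -11, 214), (314, -2, -11, 215), (318, -1, -9, 211), (322, 1, -3, 199), (326, 3, -11, 214), (330, 4, -11, 214), (334, 6, -11, 215), (338, 8, -11, 215), (342, 9, -11, 215), (346, 11, -11, 215), (350, 12, -11, 214)]
```

```bash
python3 - <<'E'
from h import *
z=np.load('/tmp/last_wrist.npz'); c=z['c']; im=z['im']
a=np.radians(120); e=np.array([np.cos(a),np.sin(a)]); f=np.array([np.sin(a),-np.cos(a)])
D=c[...,:2]-np.array([.5203,.0107]); u=D@e; v=D@f
for row in range(216,238,2):
    print(row,[(x,round(1e3*v[row,x]),round(1e3*c[row,x,2])) for x in range(314,336,2)])
im2=cv2.resize(im[190:290,270:370],(600,600),interpolation=cv2.INTER_NEAREST); save('p2',im2)
ims,d=snapshot('side'); s=get_obs(); p=proj('side',[s['tool_pos']])[0]; print(p)
x,y=map(int,p); o=np.zeros((500,800,3),np.uint8); o[:500,:500]=cv2.resize(im2,(500,500)); o[:300,500:]=cv2.resize(ims[y-40:y+40,x-40:x+40],(300,300),interpolation=cv2.INTER_CUBIC); save('p2',o)
E
```

```text
216 [(314, 14, 68), (316, -12, 149), (318, -12, 150), (320, -12, 150), (322, -12, 149), (324, -12, 150), (326, -12, 148), (328, -12, 150), (330, -12, 150), (332, -12, 149), (334, 34, 5)]
218 [(314, 15, 69), (316, -11, 150), (318, -11, 150), (320, -11, 150), (322, -11, 150), (324, -11, 149), (326, -11, 150), (328, -11, 150), (330, -11, 149), (332, -11, 148), (334, 36, 3)]
220 [(314, 17, 70), (316, -9, 148), (318, -10, 150), (320, -10, 150), (322, -9, 149), (324, -9, 148), (326, -10, 150), (328, -10, 149), (330, -10, 149), (332, -10, 149), (334, 38, 5)]
222 [(314, 19, 68), (316, -8, 149), (318, -9, 150), (320, -9, 150), (322, -8, 148), (324, -8, 149), (326, -9, 150), (328, -9, 151), (330, -8, 149), (332, -8, 149), (334, 40, 5)]
224 [(314, 20, 71), (316, -7, 150), (318, -8, 150), (320, -7, 150), (322, -7, 149), (324, -7, 150), (326, -7, 150), (328, -7, 150), (330, -7, 149), (332, -7, 149), (334, 42, 5)]
226 [(314, 22, 69), (316, -6, 149), (318, -6, 150), (320, -6, 148), (322, -6, 150), (324, -6, 150), (326, -6, 148), (328, -6, 150), (330, -6, 150), (332, -6, 149), (334, 44, 5)]
228 [(31
[... 254 characters left out ...]
 149), (324, -4, 150), (326, -74, 346), (328, -11, 170), (330, -11, 171), (332, -11, 169), (334, 49, 4)]
232 [(314, -11, 172), (316, -11, 173), (318, -11, 173), (320, -9, 169), (322, -9, 167), (324, -10, 169), (326, -11, 173), (328, -11, 172), (330, -11, 172), (332, -11, 173), (334, -11, 173)]
234 [(314, -11, 176), (316, -11, 176), (318, -11, 176), (320, -9, 171), (322, -9, 172), (324, -9, 171), (326, -11, 176), (328, -11, 176), (330, -11, 176), (332, -10, 174), (334, -11, 175)]
236 [(314, -11, 179), (316, -11, 178), (318, -11, 179), (320, -9, 175), (322, -9, 174), (324, -9, 174), (326, -11, 180), (328, -11, 179), (330, -11, 179), (332, -11, 178), (334, -11, 178)]
[295.99033683 193.76752386]
```

View pics/p2.png

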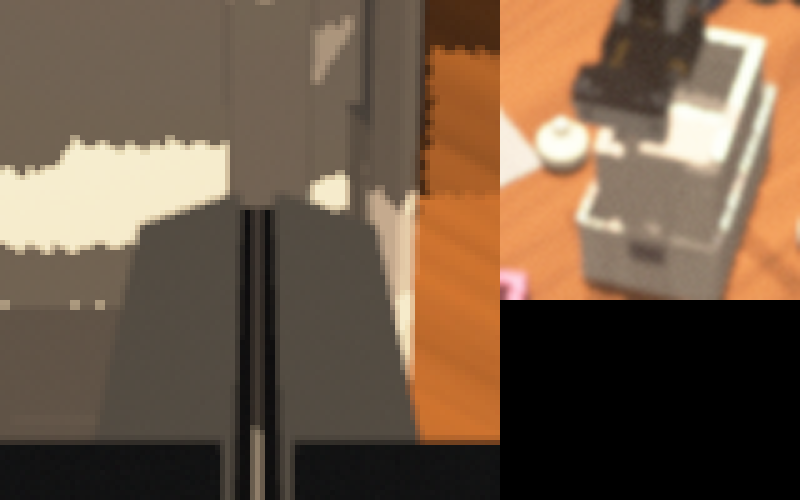

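By depth, the fingertips are still about 15 mm above the rim, which is consistent with the zero force. They evidently end higher than stated. I'll keep feeling downwards in small steps.

{"method": "step_arm", "body": {"steps": [{"jaw":0,"tx":0,"ty":0,"tz":0.003,"ax":0,"ay":0,"az":0},{"jaw":0,"tx":0,"ty":0,"tz":0.006,"ax":0,"ay":0,"az":0},{"jaw":0,"tx":0,"ty":0,"tz":0.009,"ax":0,"ay":0,"az":0},{"jaw":0,"tx":0,"ty":0,"tz":0.009,"ax":0,"ay":0,"az":0}]}}

```text
time: 13.6
tool_pos: [0.52, 0.0108, 0.1428]
ee_rot: [3.141, -0.0, -2.618]
wrist_force: [-0.1, 0.1, -0.2]
width: 0.0006
```

{"method": "step_arm", "body": {"steps": [{"jaw":0,"tx":0,"ty":0,"tz":0.002,"ax":0,"ay":0,"az":0},{"jaw":0,"tx":0,"ty":0,"tz":0.004,"ax":0,"ay":0,"az":0},{"jaw":0,"tx":0,"ty":0,"tz":0.005,"ax":0,"ay":0,"az":0},{"jaw":0,"tx":0,"ty":0,"tz":0.005,"ax":0,"ay":0,"az":0}]}}

```text
time: 14.0
tool_pos: [0.5198, 0.0108, 0.1376]
ee_rot: [3.141, -0.001, -2.618]
wrist_force: [0.6, -0.2, 0.5]
width: 0.0009
```

{"method": "step_arm", "body": {"steps": [{"jaw":0,"tx":0,"ty":0,"tz":0.002,"ax":0,"ay":0,"az":0},{"jaw":0,"tx":0,"ty":0,"tz":0.003,"ax":0,"ay":0,"az":0},{"jaw":0,"tx":0,"ty":0,"tz":0.003,"ax":0,"ay":0,"az":0}]}}

```text
time: 14.3
tool_pos: [0.52, 0.011, 0.1349]
ee_rot: [3.141, 0.0, -2.618]
wrist_force: [0.4, 0.9, 1.5]
width: 0.001
```

```bash
python3 - <<'E'
from h import *
rel([.5199,.0109,.130],-2.618)
look(ctr=(.555,-.0485),lo=.135)
E
```

```text
t 14.3 pos [0.52   0.011  0.1349] rot [ 3.1412e+00  1.0000e-04 -2.6175e+00] q [-0.09  0.04  1.53  0.    1.57 -2.18] F [0.4 0.9 1.5] T [ 0.21 -0.07 -0.02] w 0.001
shift [ 0.0001 -0.      0.0049] turn [0.0004 0.0001 0.0005]
wrist plane tilt_u -0.96 tilt_v -0.33 z0 0.1497 ends +u,-u [0.1486 0.1509] n 6006 6101
```

Contact at TCP z≈0.135, so the rim is about TCP + 13.7 mm. Press this end bit by bit.

{"method": "step_arm", "body": {"steps": [{"jaw":0,"tx":0,"ty":0,"tz":0.001,"ax":0,"ay":0,"az":0},{"jaw":0,"tx":0,"ty":0,"tz":0.002,"ax":0,"ay":0,"az":0},{"jaw":0,"tx":0,"ty":0,"tz":0.003,"ax":0,"ay":0,"az":0},{"jaw":0,"tx":0,"ty":0,"tz":0.003,"ax":0,"ay":0,"az":0}]}}

```text
time: 14.75
tool_pos: [0.52, 0.0117, 0.1327]
ee_rot: [3.14, 0.001, -2.617]
wrist_force: [-2.2, 2.5, 5.6]
width: 0.0003
```

{"method": "step_arm", "body": {"steps": [{"jaw":0,"tx":0,"ty":0,"tz":0.001,"ax":0,"ay":0,"az":0},{"jaw":0,"tx":0,"ty":0,"tz":0.002,"ax":0,"ay":0,"az":0},{"jaw":0,"tx":0,"ty":0,"tz":0.002,"ax":0,"ay":0,"az":0}]}}

```text
time: 15.05
tool_pos: [0.5202, 0.0121, 0.1317]
ee_rot: [3.14, 0.003, -2.617]
wrist_force: [-1.7, 3.2, 6.7]
width: 0.0008
```

```bash
python3 - <<'E'
from h import *
rel([.5199,.0109,.130],-2.618)
look(ctr=(.555,-.0485),lo=.135)
E
```

```text
t 15.05 pos [0.5202 0.0121 0.1317] rot [ 3.1404e+00  2.5000e-03 -2.6169e+00] q [-0.09  0.04  1.54  0.    1.56 -2.18] F [-1.7  3.2  6.7] T [0.37 0.21 0.02] w 0.0008
shift [ 0.0008 -0.0009  0.0017] turn [0.0012 0.0025 0.0011]
wrist plane tilt_u -2.09 tilt_v -0.47 z0 0.148 ends +u,-u [0.1455 0.1506] n 6036 6159
```

{"method": "step_arm", "body": {"steps": [{"jaw":0,"tx":0,"ty":0,"tz":-0.025,"ax":0,"ay":0.002,"az":0},{"jaw":0,"tx":0,"ty":-0.03,"tz":-0.03,"ax":0,"ay":0.002,"az":0},{"jaw":0,"tx":0,"ty":-0.07,"tz":-0.03,"ax":0,"ay":0.002,"az":0},{"jaw":0,"tx":0,"ty":-0.11,"tz":-0.03,"ax":0,"ay":0.002,"az":0},{"jaw":0,"tx":0,"ty":-0.139,"tz":-0.03,"ax":0,"ay":0.002,"az":0},{"jaw":0,"tx":0,"ty":-0.139,"tz":-0.03,"ax":0,"ay":0.002,"az":0},{"jaw":0,"tx":0,"ty":-0.139,"tz":-0.015,"ax":0,"ay":0.002,"az":0},{"jaw":0,"tx":0,"ty":-0.139,"tz":-0.015,"ax":0,"ay":0.002,"az":0}]}}

```text
time: 15.9
tool_pos: [0.5878, -0.107, 0.1431]
ee_rot: [3.136, -0.003, -2.616]
wrist_force: [-0.2, 0.8, -0.3]
width: 0.0
```

```bash
python3 - <<'E'
from h import *
rel([.5895,-.1093,.138],-2.618)
look(ctr=(.555,-.0485),lo=.135)
z=np.load('/tmp/last_wrist.npz'); c=z['c']; k=(c[...,2]>.138)&(c[...,2]<.156); 
D=c[...,:2]-np.array([.5545,-.0487]); u=D@np.array([-.5,.866]); v=D@np.array([.866,.5]); k&=(abs(u)<.09)&(v<-.02)&(v>-.035)
print(np.histogram(u[k]*1e3,bins=np.arange(-80,82,2)))
E
```

```text
t 15.9 pos [ 0.5878 -0.107   0.1431] rot [ 3.136  -0.0033 -2.6161] q [-0.28  0.21  1.33  0.    1.61 -2.37] F [-0.2  0.8 -0.3] T [ 0.12 -0.11  0.02] w 0.0
shift [-0.0003 -0.0029  0.0051] turn [ 0.0056 -0.0033  0.0019]
wrist plane tilt_u -2.33 tilt_v -0.37 z0 0.149 ends +u,-u [0.1461 0.1518] n 7018 8129
(array([  0,   0,   0,  46,  87, 106, 103,  79,  79,   0,   0,   0,   0,
         0,   0,   0,   0,   0,   0,   0,   0,   0,   0,   0,   0,   0,
         0,   0,   0,   0,   0,   0,   0,   0,   0,   0,   0,   0,   0,
         0,   0,   0,   0,   0,   0,   0,   0,   0,   0,   0,   0,   0,
         0,   0,   0,   0,   0,   0,   0,   0,   0,   0,   0,   0,   0,
         0,   0,   0,   0,   0,   0,   0,   0, 289, 115,  87,  84,  92,
        42,   0]), array([-80, -78, -76, -74, -72, -70, -68, -66, -64, -62, -60, -58, -56,
       -54, -52, -50, -48, -46, -44, -42, -40, -38, -36, -34, -32, -30,
       -28, -26, -24, -22, -20, -18, -16, -14, -12, -10,  -8,  -6,  -4,
        -2,   0,   2,   4,   6,   8,  10,  12,  14,  16,  18,  20,  22,
        24,  26,  28,  30,  32,  34,  36,  38,  40,  42,  44,  46,  48,
        50,  52,  54,  56,  58,  60,  62,  64,  66,  68,  70,  72,  74,
        76,  78,  80]))
```

{"method": "step_arm", "body": {"steps": [{"jaw":0,"tx":0,"ty":-0.001,"tz":0.004,"ax":0.0056,"ay":-0.003,"az":0.002},{"jaw":0,"tx":0,"ty":-0.001,"tz":0.006,"ax":0.0056,"ay":-0.003,"az":0.002},{"jaw":0,"tx":0,"ty":-0.001,"tz":0.008,"ax":0.0056,"ay":-0.003,"az":0.002},{"jaw":0,"tx":0,"ty":-0.001,"tz":0.0095,"ax":0.0056,"ay":-0.003,"az":0.002},{"jaw":0,"tx":0,"ty":-0.001,"tz":0.0105,"ax":0.0056,"ay":-0.003,"az":0.002},{"jaw":0,"tx":0,"ty":-0.001,"tz":0.0105,"ax":0.0056,"ay":-0.003,"az":0.002}]}}

```text
time: 16.55
tool_pos: [0.5893, -0.1071, 0.1362]
ee_rot: [-3.139, 0.003, -2.617]
wrist_force: [-0.9, 1.5, 6.4]
width: 0.0005
```

{"method": "step_arm", "body": {"steps": [{"jaw":0,"tx":0,"ty":0,"tz":0.001,"ax":0,"ay":0,"az":0},{"jaw":0,"tx":0,"ty":0,"tz":0.002,"ax":0,"ay":0,"az":0},{"jaw":0,"tx":0,"ty":0,"tz":0.003,"ax":0,"ay":0,"az":0},{"jaw":0,"tx":0,"ty":0,"tz":0.003,"ax":0,"ay":0,"az":0}]}}

```text
time: 16.95
tool_pos: [0.5904, -0.1074, 0.1354]
ee_rot: [-3.136, 0.006, -2.617]
wrist_force: [-1.2, -0.2, 7.2]
width: 0.0005
```

```bash
python3 - <<'E'
from h import *
rel([.5888,-.1082,.128],-2.618)
look(ctr=(.5540,-.0472),lo=.13)
E
```

```text
t 16.95 pos [ 0.5904 -0.1074  0.1354] rot [-3.1361  0.0062 -2.617 ] q [-0.27  0.21  1.35  0.    1.58 -2.37] F [-1.2 -0.2  7.2] T [ 0.17  0.11 -0.02] w 0.0005
shift [0.0018 0.0001 0.0074] turn [-0.0055  0.0062  0.001 ]
wrist plane tilt_u -1.54 tilt_v -1.0 z0 0.1472 ends +u,-u [0.1454 0.1491] n 7293 7371
```

{"method": "step_arm", "body": {"steps": [{"jaw":0,"tx":0.0015,"ty":0,"tz":0.003,"ax":-0.005,"ay":0.006,"az":0},{"jaw":0,"tx":0.002,"ty":0,"tz":0.0045,"ax":-0.005,"ay":0.006,"az":0},{"jaw":0,"tx":0.002,"ty":0,"tz":0.006,"ax":-0.005,"ay":0.006,"az":0},{"jaw":0,"tx":0.002,"ty":0,"tz":0.007,"ax":-0.005,"ay":0.006,"az":0},{"jaw":0,"tx":0.002,"ty":0,"tz":0.007,"ax":-0.005,"ay":0.006,"az":0}]}}

```text
time: 17.5
tool_pos: [0.5903, -0.109, 0.1311]
ee_rot: [-3.137, 0.004, -2.617]
wrist_force: [0.2, 0.5, 7.7]
width: 0.0003
```

```bash
python3 - <<'E'
from h import *
rel([.5888,-.1082,.128],-2.618)
look(ctr=(.5540,-.0472),lo=.13)
E
```

```text
t 17.5 pos [ 0.5903 -0.109   0.1311] rot [-3.1369  0.0038 -2.6171] q [-0.28  0.21  1.35 -0.    1.57 -2.37] F [0.2 0.5 7.7] T [ 0.05 -0.04 -0.03] w 0.0003
shift [0.0009 0.0014 0.0031] turn [-0.0047  0.0038  0.0009]
wrist plane tilt_u 0.03 tilt_v -0.37 z0 0.1448 ends +u,-u [0.1449 0.1448] n 6281 6411
```

{"method": "step_arm", "body": {"steps": [{"jaw":0,"tx":0.001,"ty":0.001,"tz":0.003,"ax":-0.0047,"ay":0.0038,"az":0},{"jaw":0,"tx":0.001,"ty":0.001,"tz":0.0045,"ax":-0.0047,"ay":0.0038,"az":0},{"jaw":0,"tx":0.001,"ty":0.001,"tz":0.006,"ax":-0.0047,"ay":0.0038,"az":0},{"jaw":0,"tx":0.001,"ty":0.001,"tz":0.006,"ax":-0.0047,"ay":0.0038,"az":0}]}}

```text
time: 17.95
tool_pos: [0.5909, -0.1096, 0.128]
ee_rot: [-3.136, 0.004, -2.617]
wrist_force: [0.0, 0.0, 7.9]
width: 0.0007
```

```bash
python3 - <<'E'
from h import *
rel([.5888,-.1082,.128],-2.618)
look(ctr=(.5540,-.0472),lo=.13)
E
```

```text
t 17.95 pos [ 0.5909 -0.1096  0.128 ] rot [-3.1362  0.0041 -2.6172] q [-0.28  0.22  1.35 -0.    1.57 -2.37] F [0.  0.  7.9] T [-0.08 -0.2  -0.02] w 0.0007
shift [ 0.0011  0.0023 -0.    ] turn [-0.0054  0.0041  0.0008]
wrist plane tilt_u 1.17 tilt_v -0.41 z0 0.1431 ends +u,-u [0.1445 0.1417] n 6062 6238
```

{"method": "step_arm", "body": {"steps": [{"jaw":0,"tx":0,"ty":0,"tz":-0.025,"ax":-0.005,"ay":0.004,"az":0},{"jaw":0,"tx":0,"ty":0.03,"tz":-0.03,"ax":-0.005,"ay":0.004,"az":0},{"jaw":0,"tx":0,"ty":0.07,"tz":-0.03,"ax":-0.005,"ay":0.004,"az":0},{"jaw":0,"tx":0,"ty":0.11,"tz":-0.03,"ax":-0.005,"ay":0.004,"az":0},{"jaw":0,"tx":0,"ty":0.141,"tz":-0.03,"ax":-0.005,"ay":0.004,"az":0},{"jaw":0,"tx":0,"ty":0.141,"tz":-0.03,"ax":-0.005,"ay":0.004,"az":0},{"jaw":0,"tx":0,"ty":0.141,"tz":-0.012,"ax":-0.005,"ay":0.004,"az":0},{"jaw":0,"tx":0,"ty":0.141,"tz":-0.008,"ax":-0.005,"ay":0.004,"az":0}]}}

```text
time: 18.8
tool_pos: [0.5195, 0.012, 0.1332]
ee_rot: [3.141, -0.003, -2.617]
wrist_force: [0.1, 0.8, 0.5]
width: 0.0005
```

```bash
python3 - <<'E'
from h import *
rel([.5199,.0121,.131],-2.618)
look(ctr=(.5540,-.0485),lo=.13)
E
```

```text
t 18.8 pos [0.5195 0.012  0.1332] rot [ 3.1408e+00 -2.7000e-03 -2.6173e+00] q [-0.09  0.04  1.54 -0.    1.57 -2.18] F [0.1 0.8 0.5] T [ 0.13 -0.12 -0.  ] w 0.0005
shift [-0.0004 -0.0001  0.0022] turn [ 0.0008 -0.0027  0.0007]
wrist plane tilt_u 1.36 tilt_v -0.49 z0 0.1429 ends +u,-u [0.1445 0.1412] n 7525 8585
```

{"method": "step_arm", "body": {"steps": [{"jaw":0,"tx":0,"ty":0,"tz":0.003,"ax":0,"ay":-0.003,"az":0},{"jaw":0,"tx":0,"ty":0,"tz":0.005,"ax":0,"ay":-0.003,"az":0},{"jaw":0,"tx":0,"ty":0,"tz":0.0065,"ax":0,"ay":-0.003,"az":0},{"jaw":0,"tx":0,"ty":0,"tz":0.008,"ax":0,"ay":-0.003,"az":0},{"jaw":0,"tx":0,"ty":0,"tz":0.0085,"ax":0,"ay":-0.003,"az":0},{"jaw":0,"tx":0,"ty":0,"tz":0.0085,"ax":0,"ay":-0.003,"az":0}]}}

```text
time: 19.45
tool_pos: [0.5206, 0.0119, 0.1276]
ee_rot: [3.141, 0.004, -2.618]
wrist_force: [-2.2, 2.5, 8.7]
width: 0.0003
```

```bash
python3 - <<'E'
from h import *
rel([.5199,.0121,.126],-2.618)
look(ctr=(.5540,-.0485),lo=.125)
E
```

```text
t 19.45 pos [0.5206 0.0119 0.1276] rot [ 3.1413  0.0036 -2.6182] q [-0.09  0.04  1.55  0.    1.55 -2.18] F [-2.2  2.5  8.7] T [0.51 0.34 0.  ] w 0.0003
shift [0.0005 0.0005 0.0016] turn [ 0.0003  0.0036 -0.0002]
wrist plane tilt_u 0.09 tilt_v -0.66 z0 0.1412 ends +u,-u [0.1413 0.1411] n 7948 9477
```

{"method": "step_arm", "body": {"steps": [{"jaw":0,"tx":0.0005,"ty":0,"tz":0.002,"ax":0,"ay":0.0036,"az":0},{"jaw":0,"tx":0.0005,"ty":0,"tz":0.0035,"ax":0,"ay":0.0036,"az":0},{"jaw":0,"tx":0.0005,"ty":0,"tz":0.0045,"ax":0,"ay":0.0036,"az":0},{"jaw":0,"tx":0.0005,"ty":0,"tz":0.0045,"ax":0,"ay":0.0036,"az":0}]}}

```text
time: 19.9
tool_pos: [0.5214, 0.0119, 0.1259]
ee_rot: [-3.141, 0.004, -2.618]
wrist_force: [-1.3, 2.2, 8.3]
width: 0.0005
```

```bash
python3 - <<'E'
from h import *
rel([.5888,-.1082,.133],-2.618)
look(ctr=(.5540,-.0485),lo=.125)
E
```

```text
t 19.9 pos [0.5214 0.0119 0.1259] rot [-3.1411  0.0038 -2.6185] q [-0.09  0.04  1.55  0.    1.55 -2.18] F [-1.3  2.2  8.3] T [0.55 0.35 0.  ] w 0.0005
shift [ 0.0016 -0.1377 -0.0071] turn [-0.0005  0.0038 -0.0005]
wrist plane tilt_u -0.64 tilt_v -0.56 z0 0.1404 ends +u,-u [0.1396 0.1411] n 7789 8529
```

Other end now.

{"method": "step_arm", "body": {"steps": [{"jaw":0,"tx":0,"ty":0,"tz":-0.025,"ax":0,"ay":0.004,"az":0},{"jaw":0,"tx":0.001,"ty":-0.03,"tz":-0.03,"ax":0,"ay":0.004,"az":0},{"jaw":0,"tx":0.001,"ty":-0.07,"tz":-0.03,"ax":0,"ay":0.004,"az":0},{"jaw":0,"tx":0.001,"ty":-0.11,"tz":-0.03,"ax":0,"ay":0.004,"az":0},{"jaw":0,"tx":0.001,"ty":-0.139,"tz":-0.03,"ax":0,"ay":0.004,"az":0},{"jaw":0,"tx":0.001,"ty":-0.139,"tz":-0.03,"ax":0,"ay":0.004,"az":0},{"jaw":0,"tx":0.001,"ty":-0.139,"tz":-0.012,"ax":0,"ay":0.004,"az":0},{"jaw":0,"tx":0.001,"ty":-0.139,"tz":-0.006,"ax":0,"ay":0.004,"az":0}]}}

```text
time: 20.75
tool_pos: [0.589, -0.1088, 0.1301]
ee_rot: [3.14, -0.002, -2.619]
wrist_force: [0.3, -0.1, -0.7]
width: 0.0001
```

```bash
python3 - <<'E'
from h import *
rel([.5892,-.1085,.128],-2.618)
look(ctr=(.5540,-.0480),lo=.125)
E
```

```text
t 20.75 pos [ 0.589  -0.1088  0.1301] rot [ 3.1398e+00 -2.1000e-03 -2.6190e+00] q [-0.28  0.22  1.35 -0.    1.58 -2.37] F [ 0.3 -0.1 -0.7] T [ 0.08 -0.13  0.03] w 0.0001
shift [-0.0003  0.0001  0.0021] turn [ 0.0018 -0.0021 -0.001 ]
wrist plane tilt_u -0.6 tilt_v -0.46 z0 0.1399 ends +u,-u [0.1391 0.1406] n 7107 7521
```

{"method": "step_arm", "body": {"steps": [{"jaw":0,"tx":0,"ty":0,"tz":0.003,"ax":0.002,"ay":-0.002,"az":0},{"jaw":0,"tx":0,"ty":0,"tz":0.005,"ax":0.002,"ay":-0.002,"az":0},{"jaw":0,"tx":0,"ty":0,"tz":0.0065,"ax":0.002,"ay":-0.002,"az":0},{"jaw":0,"tx":0,"ty":0,"tz":0.008,"ax":0.002,"ay":-0.002,"az":0},{"jaw":0,"tx":0,"ty":0,"tz":0.0085,"ax":0.002,"ay":-0.002,"az":0},{"jaw":0,"tx":0,"ty":0,"tz":0.0085,"ax":0.002,"ay":-0.002,"az":0}]}}

```text
time: 21.4
tool_pos: [0.5904, -0.1085, 0.1255]
ee_rot: [-3.137, 0.004, -2.618]
wrist_force: [-1.5, -0.0, 9.6]
width: 0.0005
```

```bash
python3 - <<'E'
from h import *
rel([.5892,-.1085,.125],-2.618)
look(ctr=(.5540,-.0480),lo=.12)
E
```

```text
t 21.4 pos [ 0.5904 -0.1085  0.1255] rot [-3.1368  0.0041 -2.6178] q [-0.28  0.21  1.36 -0.    1.56 -2.37] F [-1.5 -0.   9.6] T [0.04 0.11 0.02] w 0.0005
shift [0.001  0.0006 0.0005] turn [-0.0048  0.0041  0.0002]
wrist plane tilt_u 0.14 tilt_v -1.09 z0 0.1394 ends +u,-u [0.1396 0.1392] n 7346 7549
```

{"method": "step_arm", "body": {"steps": [{"jaw":0,"tx":0.001,"ty":0,"tz":0.003,"ax":-0.0048,"ay":0.004,"az":0},{"jaw":0,"tx":0.001,"ty":0,"tz":0.0045,"ax":-0.0048,"ay":0.004,"az":0},{"jaw":0,"tx":0.001,"ty":0,"tz":0.006,"ax":-0.0048,"ay":0.004,"az":0},{"jaw":0,"tx":0.001,"ty":0,"tz":0.006,"ax":-0.0048,"ay":0.004,"az":0}]}}

```text
time: 21.85
tool_pos: [0.5908, -0.1094, 0.1222]
ee_rot: [-3.137, 0.003, -2.617]
wrist_force: [0.0, -1.0, 6.1]
width: 0.0006
```

```bash
python3 - <<'E'
from h import *
rel([.5892,-.1085,.125],-2.618)
look(ctr=(.5540,-.0480),lo=.12)
E
```

```text
t 21.85 pos [ 0.5908 -0.1094  0.1222] rot [-3.1372e+00  3.1000e-03 -2.6173e+00] q [-0.28  0.22  1.36 -0.    1.56 -2.37] F [ 0.  -1.   6.1] T [-0.11 -0.13  0.01] w 0.0006
shift [ 0.001   0.0016 -0.0028] turn [-0.0044  0.0031  0.0007]
wrist plane tilt_u 1.41 tilt_v -0.97 z0 0.1375 ends +u,-u [0.1392 0.1358] n 6878 7129
```

{"method": "step_arm", "body": {"steps": [{"jaw":0,"tx":0,"ty":0,"tz":-0.025,"ax":-0.004,"ay":0.003,"az":0},{"jaw":0,"tx":0,"ty":0.03,"tz":-0.03,"ax":-0.004,"ay":0.003,"az":0},{"jaw":0,"tx":0,"ty":0.07,"tz":-0.03,"ax":-0.004,"ay":0.003,"az":0},{"jaw":0,"tx":0,"ty":0.11,"tz":-0.03,"ax":-0.004,"ay":0.003,"az":0},{"jaw":0,"tx":0,"ty":0.14,"tz":-0.03,"ax":-0.004,"ay":0.003,"az":0},{"jaw":0,"tx":0,"ty":0.14,"tz":-0.03,"ax":-0.004,"ay":0.003,"az":0},{"jaw":0,"tx":0,"ty":0.14,"tz":-0.012,"ax":-0.004,"ay":0.003,"az":0},{"jaw":0,"tx":0,"ty":0.14,"tz":-0.008,"ax":-0.004,"ay":0.003,"az":0}]}}

```text
time: 22.7
tool_pos: [0.5199, 0.0118, 0.128]
ee_rot: [3.141, -0.002, -2.617]
wrist_force: [-0.0, 0.6, 0.3]
width: 0.0002
```

```bash
python3 - <<'E'
from h import *
rel([.5205,.0115,.126],-2.618)
look(ctr=(.5540,-.0480),lo=.12)
E
```

```text
t 22.7 pos [0.5199 0.0118 0.128 ] rot [ 3.1410e+00 -1.9000e-03 -2.6169e+00] q [-0.09  0.04  1.54 -0.    1.56 -2.18] F [-0.   0.6  0.3] T [ 0.11 -0.09 -0.03] w 0.0002
shift [-0.0004 -0.0005  0.002 ] turn [ 0.0006 -0.0019  0.0011]
wrist plane tilt_u 1.6 tilt_v -1.0 z0 0.1371 ends +u,-u [0.1391 0.1352] n 7770 9728
```

{"method": "step_arm", "body": {"steps": [{"jaw":0,"tx":0,"ty":-0.0005,"tz":0.003,"ax":0,"ay":-0.002,"az":0},{"jaw":0,"tx":0,"ty":-0.0005,"tz":0.005,"ax":0,"ay":-0.002,"az":0},{"jaw":0,"tx":0,"ty":-0.0005,"tz":0.0065,"ax":0,"ay":-0.002,"az":0},{"jaw":0,"tx":0,"ty":-0.0005,"tz":0.008,"ax":0,"ay":-0.002,"az":0},{"jaw":0,"tx":0,"ty":-0.0005,"tz":0.0085,"ax":0,"ay":-0.002,"az":0},{"jaw":0,"tx":0,"ty":-0.0005,"tz":0.0085,"ax":0,"ay":-0.002,"az":0}]}}

```text
time: 23.35
tool_pos: [0.5214, 0.0111, 0.1215]
ee_rot: [3.142, 0.003, -2.618]
wrist_force: [-1.1, 1.4, 5.8]
width: 0.0004
```

```bash
python3 - <<'E'
from h import *
rel([.5205,.0115,.122],-2.618)
look(ctr=(.5540,-.0480),lo=.12)
E
```

```text
t 23.35 pos [0.5214 0.0111 0.1215] rot [ 3.1416e+00  2.9000e-03 -2.6180e+00] q [-0.09  0.05  1.55  0.    1.54 -2.18] F [-1.1  1.4  5.8] T [0.32 0.02 0.01] w 0.0004
shift [ 0.0006  0.0008 -0.0005] turn [0.     0.0029 0.    ]
wrist plane tilt_u -0.01 tilt_v -1.01 z0 0.1352 ends +u,-u [0.1351 0.1352] n 8053 9428
```

{"method": "step_arm", "body": {"steps": [{"jaw":0,"tx":0.0005,"ty":0.0005,"tz":0.002,"ax":0,"ay":0.003,"az":0},{"jaw":0,"tx":0.0005,"ty":0.0005,"tz":0.0035,"ax":0,"ay":0.003,"az":0},{"jaw":0,"tx":0.0005,"ty":0.0005,"tz":0.005,"ax":0,"ay":0.003,"az":0},{"jaw":0,"tx":0.0005,"ty":0.0005,"tz":0.0065,"ax":0,"ay":0.003,"az":0},{"jaw":0,"tx":0.0005,"ty":0.0005,"tz":0.0065,"ax":0,"ay":0.003,"az":0}]}}

```text
time: 23.9
tool_pos: [0.5221, 0.0113, 0.1182]
ee_rot: [-3.14, 0.004, -2.618]
wrist_force: [-2.7, 2.1, 10.8]
width: 0.0005
```

```bash
python3 - <<'E'
from h import *
rel([.5205,.0115,.122],-2.618)
look(ctr=(.5540,-.0480),lo=.12)
E
```

```text
t 23.9 pos [0.5221 0.0113 0.1182] rot [-3.1401  0.0037 -2.6182] q [-0.09  0.05  1.56  0.    1.53 -2.18] F [-2.7  2.1 10.8] T [0.49 0.46 0.03] w 0.0005
shift [ 0.0013  0.001  -0.0038] turn [-0.0015  0.0037 -0.0002]
wrist plane tilt_u -1.96 tilt_v -1.09 z0 0.1343 ends +u,-u [0.1319 0.1367] n 6487 6877
```

{"method": "step_arm", "body": {"steps": [{"jaw":0,"tx":0,"ty":0,"tz":-0.025,"ax":-0.001,"ay":0.004,"az":0},{"jaw":0,"tx":0.002,"ty":-0.03,"tz":-0.03,"ax":-0.001,"ay":0.004,"az":0},{"jaw":0,"tx":0.004,"ty":-0.07,"tz":-0.03,"ax":-0.001,"ay":0.004,"az":0},{"jaw":0,"tx":0.006,"ty":-0.11,"tz":-0.03,"ax":-0.001,"ay":0.004,"az":0},{"jaw":0,"tx":0.008,"ty":-0.139,"tz":-0.03,"ax":-0.001,"ay":0.004,"az":0},{"jaw":0,"tx":0.008,"ty":-0.139,"tz":-0.03,"ax":-0.001,"ay":0.004,"az":0},{"jaw":0,"tx":0.008,"ty":-0.139,"tz":-0.016,"ax":-0.001,"ay":0.004,"az":0},{"jaw":0,"tx":0.008,"ty":-0.139,"tz":-0.009,"ax":-0.001,"ay":0.004,"az":0}]}}

```text
time: 24.75
tool_pos: [0.5836, -0.1122, 0.1253]
ee_rot: [3.14, -0.002, -2.618]
wrist_force: [0.2, 0.3, -1.0]
width: 0.0004
```

```bash
python3 - <<'E'
from h import *
rel([.5892,-.1085,.122],-2.618)
look(ctr=(.5540,-.0480),lo=.12)
E
```

```text
t 24.75 pos [ 0.5836 -0.1122  0.1253] rot [ 3.1399e+00 -1.8000e-03 -2.6178e+00] q [-0.29  0.21  1.37 -0.    1.57 -2.38] F [ 0.2  0.3 -1. ] T [ 0.06 -0.11  0.05] w 0.0004
shift [-0.0067  0.0004  0.0033] turn [ 0.0017 -0.0018  0.0002]
wrist plane tilt_u -2.05 tilt_v -1.88 z0 0.1325 ends +u,-u [0.13  0.135] n 5955 7203
```

{"method": "step_arm", "body": {"steps": [{"jaw":0,"tx":0.018,"ty":0,"tz":-0.003,"ax":0.002,"ay":-0.002,"az":0},{"jaw":0,"tx":0.018,"ty":0,"tz":0.002,"ax":0.002,"ay":-0.002,"az":0},{"jaw":0,"tx":0.018,"ty":0,"tz":0.004,"ax":0.002,"ay":-0.002,"az":0},{"jaw":0,"tx":0.018,"ty":0,"tz":0.0055,"ax":0.002,"ay":-0.002,"az":0},{"jaw":0,"tx":0.018,"ty":0,"tz":0.007,"ax":0.002,"ay":-0.002,"az":0},{"jaw":0,"tx":0.018,"ty":0,"tz":0.008,"ax":0.002,"ay":-0.002,"az":0},{"jaw":0,"tx":0.018,"ty":0,"tz":0.008,"ax":0.002,"ay":-0.002,"az":0}]}}

```text
time: 25.5
tool_pos: [0.5677, -0.1198, 0.1178]
ee_rot: [3.14, 0.0, -2.616]
wrist_force: [-2.4, 0.7, 7.8]
width: 0.0008
```

```bash
python3 - <<'E'
from h import *
rel([.5892,-.1085,.122],-2.618)
look(ctr=(.5540,-.0480),lo=.12)
E
```

```text
t 25.5 pos [ 0.5677 -0.1198  0.1178] rot [ 3.1403e+00  1.0000e-04 -2.6164e+00] q [-0.31  0.18  1.41  0.    1.55 -2.4 ] F [-2.4  0.7  7.8] T [0.21 0.44 0.02] w 0.0008
shift [-0.0243 -0.001  -0.0042] turn [0.0013 0.0001 0.0016]
wrist plane tilt_u -0.09 tilt_v 0.06 z0 0.1315 ends +u,-u [0.1314 0.1316] n 6211 6789
```

All level at 131.5 mm, so retreat and check.

{"method": "step_arm", "body": {"steps": [{"jaw":0,"tx":0,"ty":0,"tz":-0.03,"ax":0,"ay":0,"az":0},{"jaw":0,"tx":0,"ty":0.03,"tz":-0.07,"ax":0,"ay":0,"az":0},{"jaw":0,"tx":-0.02,"ty":0.06,"tz":-0.11,"ax":0,"ay":0,"az":0},{"jaw":0,"tx":-0.02,"ty":0.06,"tz":-0.13,"ax":0,"ay":0,"az":0},{"jaw":0,"tx":-0.02,"ty":0.06,"tz":-0.13,"ax":0,"ay":0,"az":0},{"jaw":0,"tx":-0.02,"ty":0.06,"tz":-0.13,"ax":0,"ay":0,"az":0},{"jaw":0,"tx":-0.02,"ty":0.06,"tz":-0.13,"ax":0,"ay":0,"az":0}]}}

```text
time: 26.25
tool_pos: [0.5541, -0.0581, 0.2448]
ee_rot: [3.137, -0.003, -2.617]
wrist_force: [-0.3, 0.3, 0.3]
width: 0.0003
```

```bash
python3 - <<'E'
from h import *
rel([.555,-.049,.25],-2.618)
look(ctr=(.5547,-.0490),lo=.12,hi=.145,cams=('wrist','side'),name='z')
w=np.load('/tmp/last_wrist.npz')['c']
k,P,*r=rectz(w,.124,.14); print('rim',len(P),r)
k,P,*r=rectz(w,.074,.083); print('base',len(P),r)
w=cv2.imread('pics/zwrist.png'); s=cv2.imread('pics/zside.png')
o=np.zeros((600,800,3),np.uint8); o[:400,:640]=w; o[400:,:300]=cv2.resize(s[150:240,240:375],(300,200)); cv2.imwrite('pics/zz.png',o)
E
```

```text
t 26.25 pos [ 0.5541 -0.0581  0.2448] rot [ 3.137  -0.0035 -2.6168] q [-0.21  0.1   1.25  0.    1.79 -2.3 ] F [-0.3  0.3  0.3] T [ 0.1  -0.12  0.  ] w 0.0003
shift [-0.0053  0.0074 -0.0052] turn [ 0.0046 -0.0035  0.0012]
wrist plane tilt_u -0.04 tilt_v -0.07 z0 0.1313 ends +u,-u [0.1313 0.1314] n 3601 3769
side plane tilt_u 0.44 tilt_v -0.31 z0 0.1325 ends +u,-u [0.133  0.1319] n 204 329
rim 5580 [array([ 0.5529, -0.0476]), array([0.1504, 0.0999]), 119.74]
base 2556 [array([ 0.553 , -0.0493]), array([0.1903, 0.1173]), 119.67]
```

View pics/zz.png

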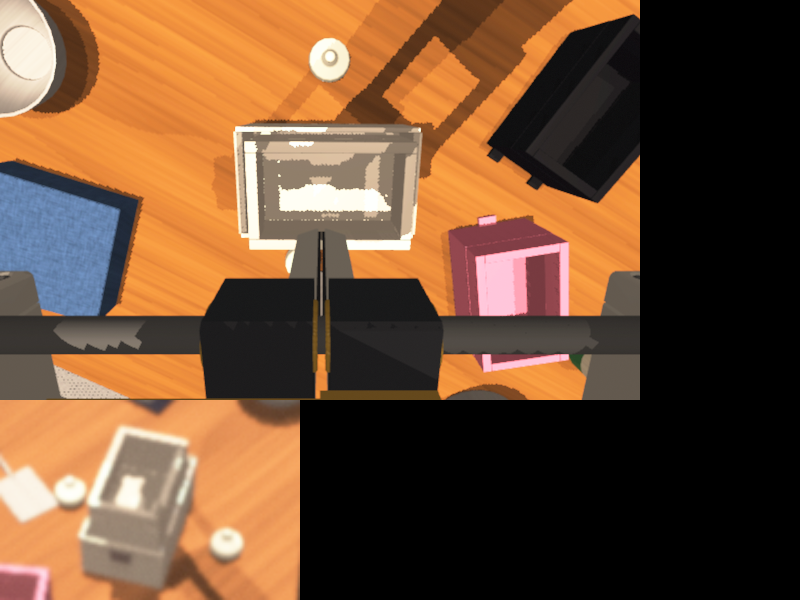

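Rim is level at 131.3 mm with the tool clear, tilt under 0.1°. Tub pixels (235-420,125-248) sit centred in the base and the gripper is free. Handing in.

```bash
python3 -c "
from h import *
print(close_job())"
```

```text
the job is handed in; nothing more can be done
None
```

The inner tub now sits home in the base, turned half round, with the gripper clear of it. I handed the job in at about 26 s of the 64 s allowed.

I gripped the tub by one end rim, lifted it out and turned it 180°. I levelled it, because it sagged 3.4° in the grip, then set it on the catch ramps and let go with its rim at about 150 mm. I pressed the two ends in turn, with readings up to about 11 N and tilt kept to about 2.5°. One foot at the -60° end was still hanging, so I pressed the rim above it until it went down.

**Last checks:**
- **Height and level:** the wrist camera gives the rim at 131.3 mm (home is 131) and tilt under 0.1° in both directions. It did not spring back after I let go.
- **Side camera:** it disagrees slightly, reading 132.5 mm and 0.4°, but its view is coarse.
- **Fingertips:** they touched about 13.5 mm above the TCP, not 8 mm ahead of it as described. I went by contact force and depth, and the first grip overlapped the rim by only a few millimetres.
- **Catches:** I did not see them directly. That they sprung back over the feet is inferred from the height, level and lack of spring-back.
- **Bottle, mill and bowl:** the arm's path stayed away from them, but I did not measure their positions again at the end.

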